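Zero the fuel conductivity meter with its probe held in the dry cell

ROBOT

A 6-joint arm with a two-finger parallel gripper is mounted at the origin on the work surface. World frame = base frame: x ahead of the robot, y to its left, z up, the work surface at z = 0. Lengths are in m, angles in rad, forces in N, time in s.
With the tool pointing down it reaches from about 0.225 to 0.875 m from the base axis. Payload 3.4 kg.
Tool frame: the origin (TCP) lies at the very end of the fingers, on their centre line; the grasp point (between the pads) lies 19 mm behind it; z points along the fingers, y is the direction in which the jaws open and shut (so a half turn about z gives the same grasp; the last joint's range is limited). The gripper opens to 85 mm and grips with 20 to 120 N. Pads are 22 mm wide; open, the fingers measure 114 mm over their backs; the gripper's body (76 mm by 85 mm) begins 54 mm behind the grasp point. The pads swing forward as they close: fully open they stand 13 mm farther back than shut.
Start: joints at [0.988, 0.276, 1.505, -0, 1.361, -0.121], TCP at [0.256, 0.515, 0.231] pointing down, gripper open.
Joint ranges: [-2.89, 2.89], [-0.75, 2.08], [0.22, 2.7], [-1.18, 4.32], [0.11, 2.71], [-2.7, 2.7]. Speed limits (rad/s): [2.57, 2.57, 3.14, 3.14, 3.14, 3.14].

INTERFACE

Orientations are given as a unit quaternion [w, x, y, z].
In Python, from rig import manip, eyes gives the robot as it stands. The module is installed in compiled form; this text tells all that it offers.
- The arm moves only by the tool servo_tool, never from a script. Its argument "deltas" is one flat list of numbers, 6 for each row, row after row: the shift along the tool's x, y, z in cm, then the turn, a rotation vector about the tool's x, y, z in degrees. A call has 1 to 20 rows; each row shifts and turns the pose as measured when the row begins, along the tool's axes as they then stand; what a row does not reach is not made up. A row lasts 1/10 s, in which the tool goes at most 50 mm and 8.59 degrees, less where a joint would pass 70% of its speed; a pose out of reach is approached as far as the arm can. A call with a gripper value outside its range is refused whole. "jaw" is the finger opening in cm, from 0 to 8.54, set as the call begins (left out, the last holds). The fingers move at their own pace and stop on an object; "grip_force" is the grip in N (left out, the last holds). Time passes only in rows, so rows that do not move let the fingers close. It gives the time, the measured TCP pose, the force and the opening at its end, in the units of the state.
- manip.get_state(): the state, without advancing time (a new reading comes with each control period).
- eyes.get_image(name): name is "side" or "top" or "wrist"; returns (picture, depth): 400x640x3 uint8, red, green, blue; 400x640 float32, m along the optical axis (not along the pixel's ray), 0 where there is no reading.
- eyes.get_calibration(name): a dict with "camera_matrix" (3x3 intrinsics, pixels), "rvec" (rotation vector, rad) and "tvec" (3), from world to camera coordinates, as OpenCV has them. Camera axes: x right, y down, z forward; pixel columns grow to the right and rows downward; lengths in m; the calibration is good to about 2 mm. A picture is of the moment at which its call begins: read the wrist's pose just before it. get_calibration takes no time and is no camera call; for the wrist camera it gives the pose at the moment of the call.
- manip.sign_off(): hands the job in, once; it reports no verdict.
The state is a dict: "clock": time; "qpos": joint angles; "qd": joint speeds; "effort": joint torques, N m; "position": TCP position; "ee_rot": TCP orientation; "contact_force": force on the tool from outside, world axes, zero at the start; "moment": the same for the moment, N m; "width": finger opening in m.
Only numpy, scipy, OpenCV 4.12 (cv2) and the standard library are available. Lean on these libraries where they do the work, as an engineer would, in place of code of your own. Each camera call takes 0.05 s, during which the arm holds its last target.

TASK

Zero the meter: press its square key all the way down and let it up, then the round key the same way, leaving the long key alone. Then lift the probe out of its rest by the handle and lower its stem upright through the guide hole of the glass cell without touching the cell, until its flange hovers about 10 mm above the guide plate. Finish there still holding it, steady and centred in the hole, with the loose glassware, jar and dish left where they stand.

Things in the scene. Friction and masses are not known exactly. Their poses are not given: they have to be found in the camera images.
- meter: grey bench meter, a fixed flat box 180 mm (its x) by 150 mm (its y) by 50 mm high, dark display on the rear half of its top and a row of three white keys across the front half. Origin: centre of its underside; x points from the keys to the display, z up. It stands near the middle of the bench.
- key_square_top (a point): centre of the top face of the square key (22 x 22 mm), the key at the +y end of the row (left as the robot sees it); 10 mm above the meter's top when up. Keys are 46 mm apart, centre to centre; the middle one is the long key.
- key_square (a joint): travel of the square key: 0 up, 0.006 m fully down; about 1.5 N starts it, 5 N presses it home; it springs back up.
- key_round_top (a point): centre of the top face of the round key (24 mm across), the key at the -y end of the row (right as the robot sees it); 10 mm above the meter's top when up.
- key_round (a joint): travel of the round key, 0 up to 0.006 m fully down, same spring as the square key.
- key_long_top (a point): centre of the top face of the long key (36 mm along the meter's x, 14 mm wide), in the middle of the row; not to be pressed.
- key_long (a joint): travel of the long key, 0 up to 0.006 m down, same spring; to be left up.
- probe: the probe, about 130 g: a straight steel stem 10 mm in diameter and 85 mm long, pointing down, under a round black flange 32 mm across and 6 mm thick, with a white upright handle of square section 24 x 24 mm reaching from 6 to 68 mm above the origin (a small black cap tops it at 71 mm). Origin: on the axis at the flange's underside; z up along the axis, x and y square to the handle's flat sides. At the start it hangs upright in the rest, flange on the rest's plate.
- probe_tip (a point): lower end of the probe's stem, on its axis, 85 mm below probe.
- rest: the probe's rest, fixed: a black foot 90 x 90 mm, two steel posts and a white plate 60 x 60 x 12 mm whose top is 105 mm above the bench, with an 18 mm hole in the middle in which the stem hangs with play. Origin: centre of its underside. It stands on one side of the meter, the cell on the other; which side changes.
- cell: the dry zero cell, fixed and empty: dark foot 100 x 100 x 12 mm, clear glass sleeve (54 mm inside) between four thin steel pillars and on top a bare metal guide plate 76 x 76 x 16 mm with a round 24 mm guide hole through its middle. Origin: centre of its underside, z up. Plate top 111 mm above the bench; inside, the floor is 99 mm below the plate top.
- cell_mouth (a point): centre of the guide hole at the plate's upper face, 111 mm above the bench.
- bottle: loose amber bottle, 60 mm across, 120 mm tall; origin centre of its underside. Bystander.
- beaker: loose glass beaker, 68 mm across, 80 mm tall; origin centre of its underside. Bystander.
- jar: loose white jar with grey lid, 56 mm across, 60 mm tall; origin centre of its underside. Bystander.
- dish: loose white ceramic dish, 90 mm across, 20 mm tall; origin centre of its underside. Bystander.
There are look-alikes about, which are no part of the job. There is more than one size of the probe; the job needs the largest.

How it is judged:
On the way, in this order (a step that is already met when the one before it is completed fails the run):
1. the square key is pressed down, the others up (value of joint key_square above 0.0042 m and value of joint each of key_round, key_long below 0.0012 m), for 0.05 s.
2. all keys are up again (value of joint each of key_square, key_round, key_long below 0.0012 m), for 0.05 s.
3. the round key is pressed down, the others up (value of joint key_round above 0.0042 m and value of joint each of key_square, key_long below 0.0012 m), for 0.05 s.
4. the probe is lifted clear out of its rest, all keys up (all of step 2 and height (world z) of probe_tip above 0.108 m and contact force between the fingers and probe above 0.5 N), for 0.1 s.
5. the stem's tip is inside the guide hole (z of probe_tip in the frame of cell_mouth below -0.003 m and horizontal distance between probe_tip and cell_mouth below 0.007 m and contact force between the fingers and probe above 0.5 N), for 0.1 s.
At the end, for the whole second after the job is handed in: Fingers hold the probe still, nothing else carries it: flange underside 3 to 20 mm above the guide plate, flange centre and stem tip within 4 mm of the hole axis, tilt under 0.08 rad, cell untouched, all keys up, bottle, beaker, jar and dish within 20 mm of their starts (all of step 2 and z of probe in the frame of cell_mouth between 0.003 and 0.02 m and horizontal distance between each of probe, probe_tip and cell_mouth below 0.004 m and angle between probe's own z axis and vertical below 0.08 rad and contact force between the fingers and probe above 0.5 N and contact force between probe and cell below 0.2 N and linear speed of probe below 0.015 m/s and distance of each of bottle, beaker, jar, dish from where it was at the start of the episode below 0.02 m); the arm keeps its last pose, push and grip.
It fails at once if the probe touches the cell (contact force between probe and cell above 0.3 N).
It fails at once if the long key is pressed (value of joint key_long above 0.003 m).
It fails at once if two keys are down at once (value of joint each of key_square, key_round above 0.002 m).
It fails at once if a bystander is knocked away (distance of any of bottle, beaker, jar, dish from where it was at the start of the episode above 0.03 m).
It also fails if it takes over 64 s, if anything falls off the work surface, if the arm or the gripper's body presses on something with over 40 N, if the wrist force passes 120 N, or if a joint passes its speed limit or range.

## Working session

There is one attempt and no reset: what is moved stays moved. The work goes in short steps, Python scripts to look and compute and a tool call to move; the robot and the scene stay as the last step left them, time stands still between calls to the robot, and variables do not carry over. Pictures are saved under pics/ and viewed, and the job is handed in when it is done.

Besides the shell and the picture viewer there is one more tool, called in YAML: its name, and indented under it one key for each argument. servo_tool: Moves the arm, as the interface text tells. Its arguments: {"type":"object","properties":{"deltas":{"type":"array","items":{"type":"number"}},"jaw":{"type":"number"},"grip_force":{"type":"number"}},"required":["deltas"]}

```bash
mkdir -p pics
python3 - <<'E'
from rig import manip, eyes
import cv2,numpy as np
print(manip.get_state())
for n in ["top","side","wrist"]:
    c=eyes.get_calibration(n); print(n,c)
    im,d=eyes.get_image(n)
    cv2.imwrite(f"pics/{n}0.png",im[:,:,::-1]); np.save(f"{n}0.npy",d)
E
```

```text
{'clock': 0.0, 'qpos': array([ 9.88006083e-01,  2.76586216e-01,  1.50618628e+00, -9.83363026e-06,
        1.36064251e+00, -1.21014457e-01]), 'qd': array([-0.00055173,  0.00017324,  0.00085895, -0.000873  , -0.0006473 ,
       -0.00089567]), 'effort': array([ 2.63092465e-03, -4.16768968e+01, -2.45807701e+01,  2.65468952e-04,
        1.05914837e-02, -7.85765991e-06]), 'position': array([0.25590287, 0.51431743, 0.23042351]), 'ee_rot': array([-3.09554856e-04,  2.28840848e-01,  9.73463423e-01, -8.56994993e-04]), 'contact_force': array([0.68536349, 0.56001018, 0.1524307 ]), 'moment': array([ 0.01409904, -0.02206982, -0.0612614 ]), 'width': 0.08526651528277496}
top {'camera_matrix': array([[483.68630656,   0.        , 310.8259085 ],
       [  0.        , 483.68630656, 191.39417279],
       [  0.        ,   0.        ,   1.        ]]), 'rvec': array([ 2.12331545, -2.17089947,  0.14284745]), 'tvec': array([-0.01368006,  0.5562774 ,  1.25220162])}
side {'camera_matrix': array([[440.37131765,   0.        , 321.22404776],
       [  0.        , 440.37131765, 196.69302212],
       [  0.        ,   0.        ,   1.        ]]), 'rvec': array([ 2.1298889 , -0.84788226,  0.37786766]), 'tvec': array([-0.45283099,  0.3013113 ,  0.73482481])}
wrist {'camera_matrix': array([[276.96961415,   0.        , 320.81726948],
       [  0.        , 276.96961415, 197.37543243],
       [  0.        ,   0.        ,   1.        ]]), 'rvec': array([-2.43573296, -1.51101593, -0.23454949]), 'tvec': array([-0.57409675, -0.04115938,  0.38011985])}
```

View pics/top0.png

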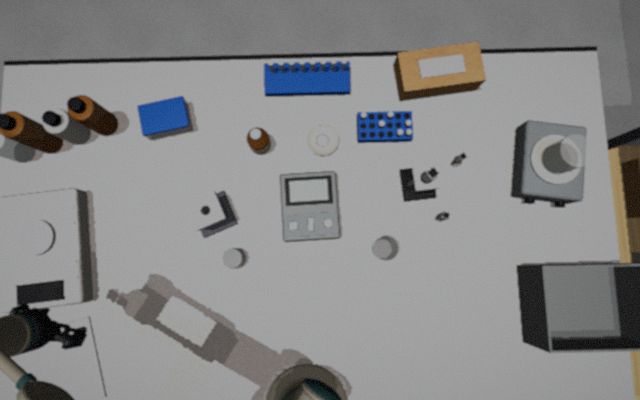

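View pics/side0.png

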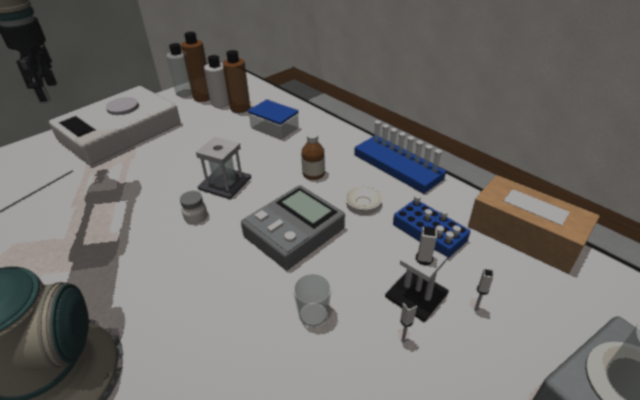

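View pics/wrist0.png

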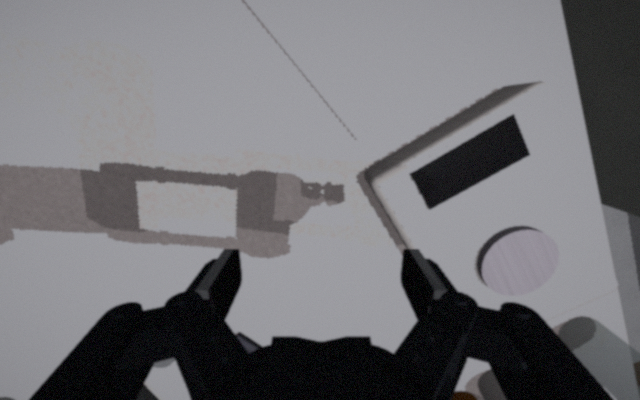

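```bash
cat > h.py <<'E'
from rig import manip, eyes
import cv2,numpy as np
from scipy.spatial.transform import Rotation as R
def cal(n):
    c=eyes.get_calibration(n); return c["camera_matrix"],cv2.Rodrigues(c["rvec"])[0],c["tvec"]
def ray(n,uv,z,C=None):
    K,Rm,t=C or cal(n); uv=np.atleast_2d(uv).astype(float)
    d=np.c_[(uv-K[:2,2])/K[0,0],np.ones(len(uv))]@Rm; o=-Rm.T@t
    return o+d*((z-o[2])/d[:,2])[:,None]
def proj(n,P,C=None):
    K,Rm,t=C or cal(n); p=(np.atleast_2d(P)@Rm.T+t)@K.T; return p[:,:2]/p[:,2:]
def tool():
    s=manip.get_state(); q=s["ee_rot"]; return s["position"],R.from_quat([q[1],q[2],q[3],q[0]]).as_matrix(),s
def snap(n,f):
    p=tool(); C=cal(n); im,d=eyes.get_image(n); cv2.imwrite("pics/"+f+".png",im[:,:,::-1]); np.savez(f+".npz",im=im,d=d,K=C[0],R=C[1],t=C[2]); return im,d,C
E
python3 - <<'E'
from h import *
im=cv2.imread("pics/top0.png"); 
a=cv2.resize(im[150:270,180:340],None,fx=4.8,fy=4.8,interpolation=cv2.INTER_CUBIC)
cv2.imwrite("pics/top0a.png",a)
a=cv2.resize(im[140:260,340:500],None,fx=4.8,fy=4.8,interpolation=cv2.INTER_CUBIC)
cv2.imwrite("pics/top0b.png",a)
print(ray("top",[[205,211],[207,211]],.111),ray("top",[310,205],.05),ray("top",[[293,225],[310,224],[328,223]],.06),ray("top",[430,174],.17),ray("top",[[235,258],[384,248],[323,140],[258,140]],.05))
E
```

```text
[[0.50213864 0.23999467 0.111     ]
 [0.50202638 0.23497498 0.111     ]] [[ 0.51810531 -0.02308937  0.05      ]] [[ 0.46572715  0.02214163  0.06      ]
 [ 0.46734652 -0.02208705  0.06      ]
 [ 0.46890837 -0.06891728  0.06      ]] [[ 0.57321007 -0.31358207  0.17      ]] [[ 0.38406525  0.17464062  0.05      ]
 [ 0.40141166 -0.21297876  0.05      ]
 [ 0.69269966 -0.06172838  0.05      ]
 [ 0.69678578  0.11278874  0.05      ]]
```

View pics/top0a.png

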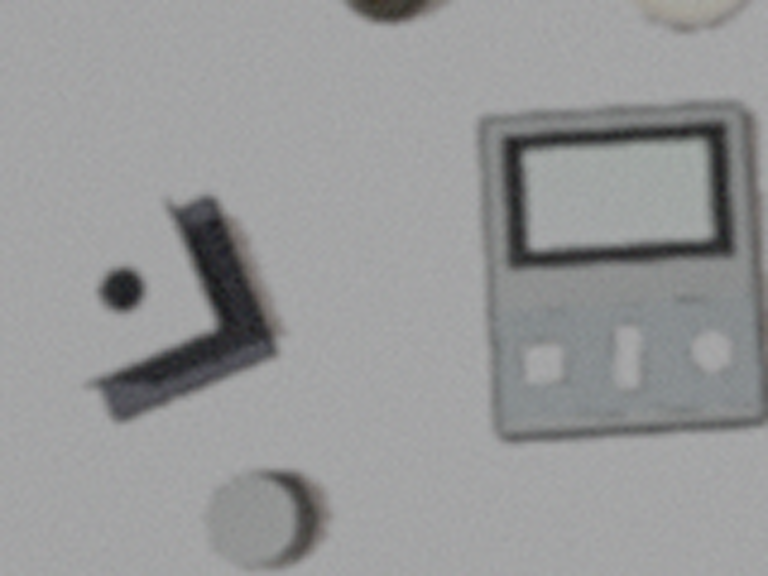

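View pics/top0b.png

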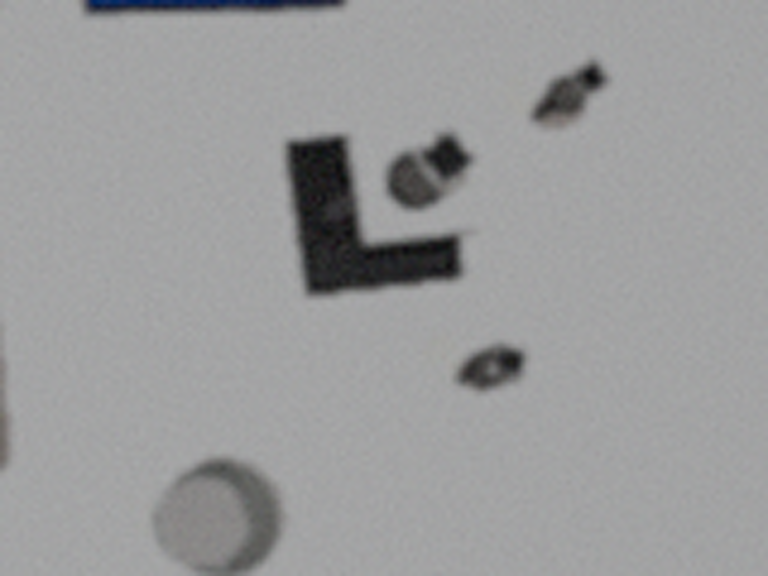

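Run:
```python
from h import *
p,T,s=tool(); K,Rm,t=cal("wrist"); o=-Rm.T@t
print("cam in tool",T.T@(o-p)); print("cam axes in tool",(Rm@T).round(3)); print(T.round(3))
print("keys",ray("top",[[293.1,225.8],[310.8,224.4],[328.3,223.1]],.06).round(4))
print("hole",ray("top",[205.4,210.2],.111).round(4)," cap",ray("top",[433.7,172.3],.176).round(4)," flange",ray("top",[426,177.5],.111).round(4))
d=np.load("top0.npy"); K,Rm,t=cal("top")
for u,v in [(293,226),(320,215),(200,208),(428,175),(434,172),(430,183),(426,178),(458,158),(455,161),(442,217),(235,258),(384,248),(462,154),(446,215),(439,218)]:
    z=d[v,u]; pc=np.array([(u-K[0,2])/K[0,0]*z,(v-K[1,2])/K[0,0]*z,z]); print(u,v,(Rm.T@(pc-t)).round(3))
# side rays
d=np.load("side0.npy"); K,Rm,t=cal("side")
for u,v in [(427,240),(430,229),(487,285),(408,313),(425,265),(219,150),(288,237),(262,215)]:
    z=d[v,u]; pc=np.array([(u-K[0,2])/K[0,0]*z,(v-K[1,2])/K[0,0]*z,z]); print("s",u,v,(Rm.T@(pc-t)).round(3))
im=cv2.imread("pics/side0.png")
cv2.imwrite("pics/side0a.png",cv2.resize(im[210:350,370:510],None,fx=4,fy=4,interpolation=cv2.INTER_CUBIC))
```

```text
cam in tool [ 7.79919436e-02  6.91155156e-05 -1.42656792e-01]
cam axes in tool [[ 0.001  1.     0.001]
 [-0.952  0.001 -0.307]
 [-0.307 -0.     0.952]]
[[-0.895  0.446 -0.001]
 [ 0.446  0.895 -0.001]
 [ 0.    -0.001 -1.   ]]
keys [[ 0.4636  0.0219  0.06  ]
 [ 0.4663 -0.0241  0.06  ]
 [ 0.4686 -0.0697  0.06  ]]
hole [[0.5041 0.239  0.111 ]]  cap [[ 0.5761 -0.3212  0.176 ]]  flange [[ 0.5745 -0.3176  0.111 ]]
293 226 [0.463 0.022 0.061]
320 215 [ 0.491 -0.049  0.053]
200 208 [0.51  0.252 0.112]
428 175 [ 0.57  -0.308  0.173]
434 172 [ 0.577 -0.322  0.175]
430 183 [ 0.561 -0.328  0.105]
426 178 [ 0.568 -0.309  0.147]
458 158 [ 0.626 -0.407  0.093]
455 161 [ 0.624 -0.407  0.065]
442 217 [ 0.475 -0.354  0.102]
235 258 [0.384 0.173 0.058]
384 248 [ 0.402 -0.22   0.002]
462 154 [ 0.633 -0.412  0.11 ]
446 215 [ 0.479 -0.363  0.107]
439 218 [ 0.378 -0.031  1.317]
s 427 240 [ 0.565 -0.322  0.163]
s 430 229 [ 0.578 -0.317  0.176]
s 487 285 [ 0.624 -0.42   0.082]
s 408 313 [ 0.469 -0.367  0.098]
s 425 265 [ 0.565 -0.328  0.104]
s 219 150 [0.5   0.228 0.111]
s 288 237 [ 0.463 -0.07   0.059]
s 262 215 [0.464 0.019 0.062]
```

View pics/side0a.png

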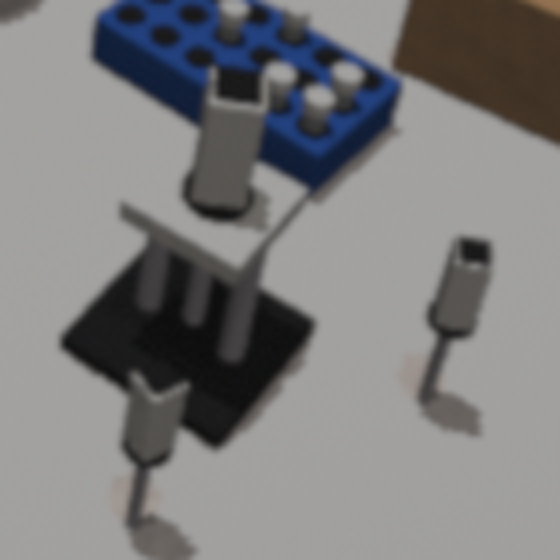

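servo_tool:
  deltas: [-3.06,-2.77,0.4,0,0,0,-3.06,-2.77,0.4,0,0,0,-3.06,-2.77,0.4,0,0,0,-3.06,-2.77,0.4,0,0,0,-3.06,-2.77,0.4,0,0,0,-3.06,-2.77,0.4,0,0,0,-3.06,-2.77,0.4,0,0,0,-3.06,-2.77,0.4,0,0,0,-3.06,-2.77,0.4,0,0,0,-3.06,-2.77,0.4,0,0,0,-3.06,-2.77,0.4,0,0,0,-3.06,-2.77,0.4,0,0,0,-3.06,-2.77,0.4,0,0,0,-3.06,-2.77,0.4,0,0,0,0,0,0,0,0,8.2,0,0,0,0,0,8.2,0,0,0,0,0,8.2,0,0,0,0,0,8.2,0,0,0,0,0,8.2,0,0,0,0,0,8.2]
  jaw: 0

```text
clock: 2.15
position: [0.4743, -0.0455, 0.1671]
ee_rot: [-0.001, 0.625, 0.781, -0.001]
contact_force: [-0.6, 0.2, 0.5]
width: -0.0002
```

Run:
```python
from h import *
im,d,C=snap("wrist","w1")
p,T,s=tool(); print(p,T.round(3),s["qpos"].round(3),s["contact_force"])
print(proj("wrist",[[.4636,.0219,.06],[.4663,-.0241,.06],[.4686,-.0697,.06]],C))
```

```text
[ 0.47421276 -0.04543999  0.16712053] [[-0.215  0.977 -0.003]
 [ 0.977  0.215  0.   ]
 [ 0.001 -0.003 -1.   ]] [-2.410e-01  1.780e-01  1.808e+00 -1.000e-03  1.159e+00 -4.580e-01] [-0.38705909 -0.08496856  0.09575537]
[[325.66214769 120.44080138]
 [317.27929187 171.68175105]
 [309.44937081 217.14243685]]
```

View pics/w1.png

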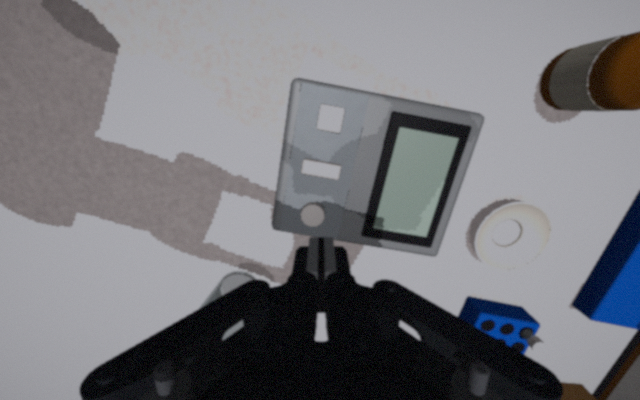

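Run:
```python
from h import *
f=np.load("w1.npz"); C=(f["K"],f["R"],f["t"]); im=f["im"]
g=im.astype(int); 
m=((g.min(2)>165)).astype(np.uint8); m[:, :300]=0; m[:,350:]=0; m[:90]=0; m[235:]=0
n,l,st,c=cv2.connectedComponentsWithStats(m)
for i in range(1,n):
    if st[i,4]>60: print(st[i],c[i],ray("wrist",c[i],.06,C).round(4))
print(ray("wrist",[[330,118],[321.3,169.5],[313,214.5]],.06,C).round(4))
p,T,s=tool()
print(T.T@(np.array([.4655,.0225,.075])-p))
```

```text
[319 106  24  25 461] [330.20173536 118.        ] [[0.467  0.0248 0.06  ]]
[304 162  35  16 366] [320.66120219 169.04918033] [[ 0.4688 -0.021   0.06  ]]
[[ 0.4668  0.0247  0.06  ]
 [ 0.4695 -0.0213  0.06  ]
 [ 0.4714 -0.0663  0.06  ]]
[0.06814548 0.00638854 0.09215925]
```

servo_tool:
  deltas: [2.5,0.2,1,0,0,0,2.5,0.2,1,0,0,0,1.6,0.2,2,0,0,0,0,0,2.0,0,0,4,0,0,2,0,0,4,0,0,0,0,0,4]

```text
clock: 2.8
position: [0.4659, 0.0224, 0.0847]
ee_rot: [-0.0, 0.702, 0.712, -0.0]
contact_force: [0.2, -0.2, -0.4]
width: -0.0001
```

Run:
```python
from h import *
p,T,s=tool(); print(p,T.round(3),s["contact_force"]); print((T.T@(np.array([.465,.023,.064])-p))*100)
```

```text
[0.46593446 0.02243242 0.08472692] [[-0.015  1.    -0.001]
 [ 1.     0.015 -0.   ]
 [-0.    -0.001 -1.   ]] [ 0.15674327 -0.19959911 -0.42203454]
[ 0.05903482 -0.09086828  2.07274318]
```

servo_tool:
  deltas: [0,0,1.1,0,0,0,0,0,1.1,0,0,0,0,0,0.2,0,0,0,0,0,0.2,0,0,0,0,0,0.2,0,0,0]

```text
clock: 3.3
position: [0.466, 0.0226, 0.0549]
ee_rot: [-0.0, 0.698, 0.716, -0.0]
contact_force: [-0.7, -0.3, 4.8]
width: 0.0002
```

servo_tool:
  deltas: [0,0,0.1,0,0,0,0,0,0.1,0,0,0]

```text
clock: 3.5
position: [0.466, 0.0226, 0.0539]
ee_rot: [-0.0, 0.697, 0.717, -0.0]
contact_force: [-3.2, 0.7, 12.6]
width: -0.0
```

servo_tool:
  deltas: [0,0,-1.5,0,0,0,0,0,-1.5,0,0,0,0,0,0,0,0,0,-3,0.1,0,0,0,0,-3,0.1,0,0,0,0,-3,0.1,0,0,0,0,0,0,0,0,0,0]

```text
clock: 4.2
position: [0.4736, -0.0697, 0.0838]
ee_rot: [0.002, 0.695, 0.719, 0.001]
contact_force: [0.4, -0.7, 0.2]
width: 0.0001
```

Run:
```python
from h import *
p,T,s=tool(); print(p,T.round(3),s["contact_force"]); print((T.T@(np.array([.470,-.068,.064])-p))*100)
```

```text
[ 0.47362546 -0.06968498  0.08378704] [[-0.033  0.999  0.005]
 [ 0.999  0.033 -0.001]
 [-0.001  0.005 -1.   ]] [ 0.35358138 -0.7107631   0.19512699]
[ 0.18335718 -0.36587472  1.97676939]
```

servo_tool:
  deltas: [0.1,-0.2,1.0,0,0,0,0.1,-0.1,1.1,0,0,0,0,0,0.2,0,0,0,0,0,0.2,0,0,0,0,0,0.2,0,0,0,0,0,0.2,0,0,0,0,0,0,0,0,0]

```text
clock: 4.9
position: [0.4698, -0.0668, 0.0547]
ee_rot: [0.003, 0.694, 0.72, 0.0]
contact_force: [-1.2, -1.3, 4.7]
width: -0.0003
```

servo_tool:
  deltas: [0,0,0.1,0,0,0,0,0,0.1,0,0,0]

```text
clock: 5.1
position: [0.4698, -0.0668, 0.054]
ee_rot: [0.004, 0.693, 0.721, -0.0]
contact_force: [-2.0, -2.3, 7.5]
width: -0.0
```

servo_tool:
  deltas: [0,0,-2,0,0,0,0,0,-3,0,0,0,0,0,-4,0,0,0,0,0,-4,0,0,0,0,0,-4,0,0,0,-3.5,1.3,-1,0,0,0,-3.5,1.3,-1,0,0,0,-3.5,1.3,-1,0,0,0,-3.5,1.3,-1,0,0,0,-3.5,1.3,-1,0,0,0,-3.5,1.3,0,0,0,0,-3.5,1.3,0,0,0,0,0,0,0,0,0,0,0,0,0,0,0,0]
  jaw: 8.5

```text
clock: 6.5
position: [0.5737, -0.304, 0.2722]
ee_rot: [-0.005, 0.69, 0.723, 0.006]
contact_force: [-0.0, -0.2, 0.6]
width: 0.0847
```

Run:
```python
from h import *
p,T,s=tool(); print(p,T.round(3),s["qpos"].round(2))
im,d,C=snap("wrist","w2")
```

```text
[ 0.57374324 -0.30398145  0.27220665] [[-0.047  0.999  0.001]
 [ 0.999  0.047  0.015]
 [ 0.015  0.002 -1.   ]] [-0.6   0.38  1.26  0.01  1.52 -0.65]
```

View pics/w2.png

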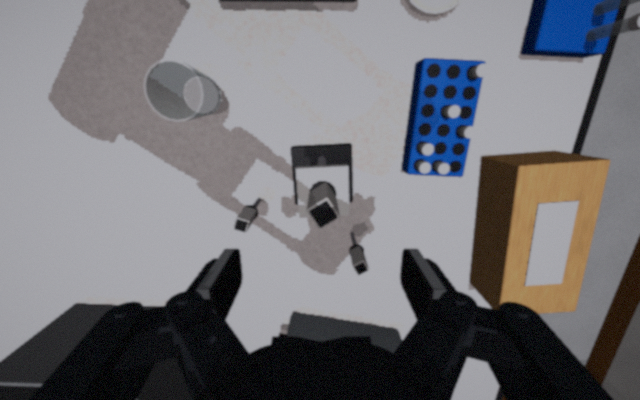

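Run:
```python
from h import *
im=cv2.imread("pics/w2.png")
cv2.imwrite("pics/w2a.png",cv2.resize(im[135:255,230:390],None,fx=5,fy=5,interpolation=cv2.INTER_CUBIC))
```

```text
(no output)
```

View pics/w2a.png

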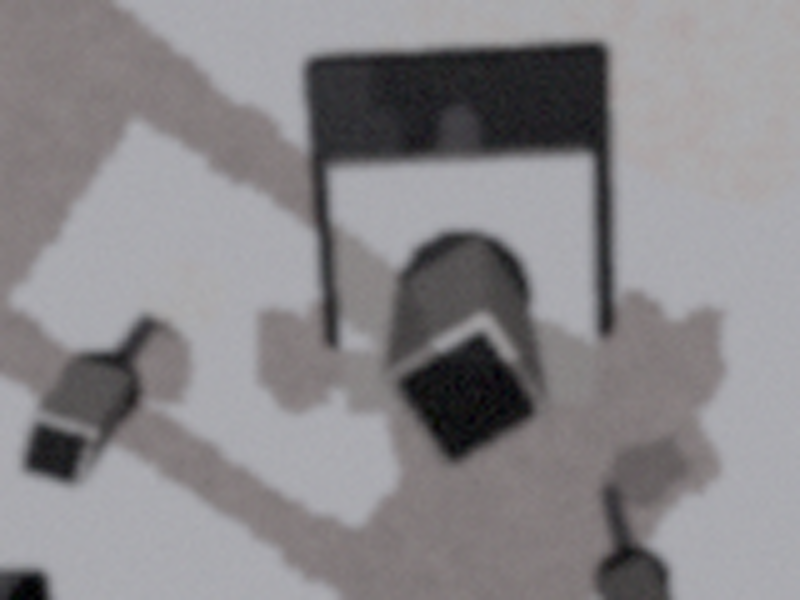

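Run:
```python
from h import *
f=np.load("w2.npz"); C=(f["K"],f["R"],f["t"])
q=np.array([[400,380],[480,332],[540,408],[456,460]])/5+[230,135]
P=ray("wrist",q,.176,C); print(P.round(4),"c",P.mean(0).round(4))
for i in range(4):
    v=P[(i+1)%4]-P[i]; print(np.hypot(v[0],v[1]).round(4),(np.degrees(np.arctan2(v[1],v[0]))%90).round(1))
im=f["im"]; m=(im.max(2)<45).astype(np.uint8); m[:200]=0;m[235:]=0;m[:,:300]=0;m[:,345:]=0
cs,_=cv2.findContours(m,0,1); c=max(cs,key=cv2.contourArea)
poly=ray("wrist",c[:,0,:],.176,C)[:,:2].astype(np.float32); print(cv2.minAreaRect(poly*1000))
p,T,s=tool(); print(p,"tool y yaw",np.degrees(np.arctan2(T[1,1],T[0,1])))
# flange circle center via lower-flange estimate: fist view dark arc
```

```text
[[ 0.565  -0.3148  0.176 ]
 [ 0.5793 -0.3049  0.176 ]
 [ 0.5911 -0.3191  0.176 ]
 [ 0.5761 -0.3302  0.176 ]] c [ 0.5779 -0.3172  0.176 ]
0.0174 35.0
0.0185 39.9
0.0187 36.5
0.019 35.7
((577.2846069335938, -317.0041198730469), (17.733158111572266, 17.839508056640625), 34.37818908691406)
[ 0.57367196 -0.30408584  0.27199147] tool y yaw 2.6845178089684505
```

```bash
cat >> h.py <<'E'
def plan(target,yawy):
    p,T,s=tool(); a=np.radians(yawy); y=np.array([np.cos(a),np.sin(a),0]); z=np.array([0,0,-1.]); D=np.c_[np.cross(y,z),y,z]
    print("t",round(s["clock"],2),"p",p.round(4),"w",s["width"].round(4),"F",s["contact_force"].round(1),"tilt",T[:2,2].round(4),"yawy",np.degrees(np.arctan2(T[1,1],T[0,1])).round(2),"q",s["qpos"].round(2))
    print("shift cm now-axes",(T.T@(np.array(target)-p)*100).round(2),"des-axes",(D.T@(np.array(target)-p)*100).round(2),"rotvec deg",np.degrees(R.from_matrix(T.T@D).as_rotvec()).round(2))
E
python3 -c "
from h import *
plan([.577,-.318,.23],35.5)"
```

```text
Traceback (most recent call last):
  File "h.py", line 18, in plan
    print("t",round(s["clock"],2),"p",p.round(4),"w",s["width"].round(4),"F",s["contact_force"].round(1),"tilt",T[:2,2].round(4),"yawy",np.degrees(np.arctan2(T[1,1],T[0,1])).round(2),"q",s["qpos"].round(2))
                                                     ^^^^^^^^^^^^^^^^
AttributeError: 'float' object has no attribute 'round'
```

```bash
sed -i 's/s\["width"\].round(4)/round(s["width"],4)/' h.py
python3 -c "
from h import *
plan([.577,-.318,.23],35.5)"
```

```text
t 6.55 p [ 0.5737 -0.3041  0.272 ] w 0.0851 F [-0.1  0.  -0. ] tilt [0.0006 0.0146] yawy 2.68 q [-0.6   0.38  1.26  0.01  1.52 -0.65]
shift cm now-axes [-1.47  0.26  4.18] des-axes [-1.33 -0.54  4.2 ] rotvec deg [  0.31  -0.79 -32.81]
```

servo_tool:
  deltas: [0,0,0,0,-0.2,-6.5,0,0,0,0,-0.2,-6.5,0,0,0,0,-0.2,-6.5,0,0,0,0,-0.2,-6.5,0,0,0,0,0,-6.5,-0.7,-0.3,1,0,0,0,-0.7,-0.3,1,0,0,0,0,0,0,0,0,0]

```text
clock: 7.35
position: [0.5751, -0.3072, 0.2495]
ee_rot: [-0.001, 0.448, 0.894, 0.004]
contact_force: [-0.6, -0.4, -1.3]
width: 0.0847
```

Run:
```python
from h import *
im,d,C=snap("wrist","w3")
plan([.577,-.318,.125],35.5)
m=(im.max(2)<45).astype(np.uint8); uv=proj("wrist",[.577,-.318,.176],C)[0]; print(uv)
u,v=uv.astype(int); M=np.zeros_like(m); M[v-30:v+30,u-30:u+30]=m[v-30:v+30,u-30:u+30]
cs,_=cv2.findContours(M,0,1)
for c in cs:
    if cv2.contourArea(c)>80:
        poly=ray("wrist",c[:,0,:],.176,C)[:,:2].astype(np.float32); print(cv2.contourArea(c),cv2.minAreaRect(poly*1000))
cv2.imwrite("pics/w3a.png",cv2.resize(im[v-60:v+60,u-80:u+80,::-1],None,fx=5,fy=5,interpolation=cv2.INTER_CUBIC))
```

```text
t 7.4 p [ 0.5752 -0.3069  0.2501] w 0.0849 F [ 0.1 -0.5  0.2] tilt [0.0023 0.0088] yawy 36.79 q [-0.6   0.39  1.29  0.01  1.47 -1.24]
shift cm now-axes [-1.07 -0.61 12.5 ] des-axes [-1.01 -0.5  12.51] rotvec deg [ 0.4  -0.33  1.29]
[313.96734963 218.43544262]
415.0 ((576.29638671875, -317.04119873046875), (18.61048698425293, 18.00229835510254), 36.69344711303711)
```

View pics/w3a.png

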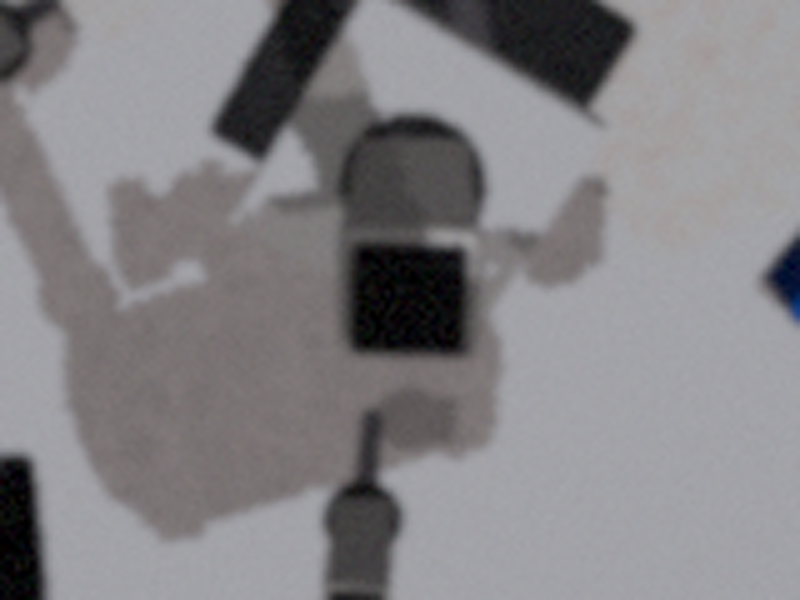

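servo_tool:
  deltas: [-0.5,-0.3,1,0.4,-0.3,0,-0.5,-0.3,2,0,0,0,0,0,2.5,0,0,0,0,0,2,0,0,0,0,0,0,0,0,0]

```text
clock: 7.9
position: [0.5768, -0.3204, 0.1711]
ee_rot: [0.001, 0.45, 0.893, -0.001]
contact_force: [-0.5, 0.8, -0.1]
width: 0.0847
```

Run:
```python
from h import *
plan([.5765,-.3175,.125],36.7)
```

```text
t 7.9 p [ 0.5768 -0.3204  0.1711] w 0.0847 F [-0.5  0.8 -0.1] tilt [ 0.0006 -0.0022] yawy 36.57 q [-0.61  0.44  1.41 -0.    1.3  -1.25]
shift cm now-axes [0.26 0.15 4.61] des-axes [0.25 0.15 4.61] rotvec deg [-0.05  0.12 -0.13]
```

servo_tool:
  deltas: [0.2,0.1,1.5,0,0,0,0,0,1.5,0,0,0,0,0,1.5,0,0,0,0,0,0,0,0,0]

```text
clock: 8.3
position: [0.5778, -0.32, 0.1269]
ee_rot: [0.003, 0.45, 0.893, -0.001]
contact_force: [-0.1, 0.2, -0.1]
width: 0.0852
```

Run:
```python
from h import *
plan([.5765,-.3175,.125],36.7)
snap("side","s4")
im=cv2.imread("pics/s4.png")
cv2.imwrite("pics/s4a.png",cv2.resize(im[150:330,330:510],None,fx=3.3,fy=3.3,interpolation=cv2.INTER_CUBIC))
```

```text
t 8.3 p [ 0.5778 -0.32    0.1269] w 0.0852 F [-0.1  0.2 -0.1] tilt [ 0.0034 -0.005 ] yawy 36.45 q [-0.61  0.47  1.47 -0.    1.2  -1.25]
shift cm now-axes [0.28 0.05 0.18] des-axes [0.28 0.05 0.19] rotvec deg [-0.02  0.35 -0.25]
```

View pics/s4a.png

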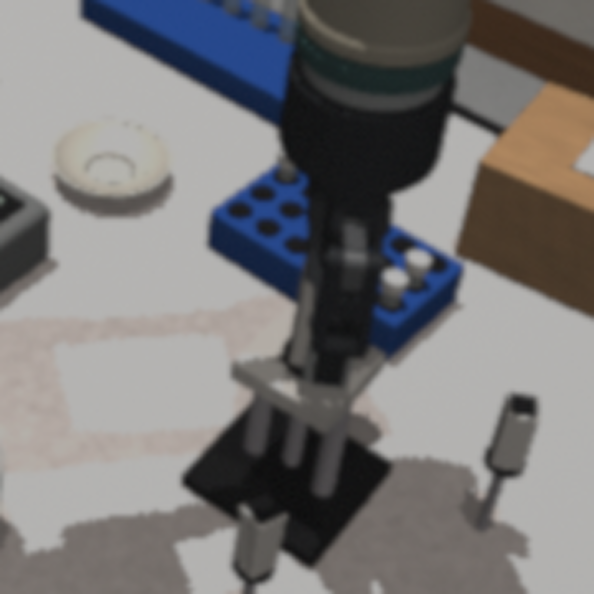

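servo_tool:
  deltas: [0.2,0.05,0.1,0,0.3,0,0,0,0,0,0,0]

```text
clock: 8.55
position: [0.5791, -0.3194, 0.1296]
ee_rot: [0.003, 0.451, 0.893, -0.001]
contact_force: [0.3, -0.2, -0.9]
width: 0.085
```

servo_tool:
  deltas: [0,0,0,0,0,0,0,0,0,0,0,0,0,0,0,0,0,0,0,0,0,0,0,0,0,0,0,0,0,0,0,0,0,0,0,0]
  jaw: 1.5
  grip_force: 50

```text
clock: 9.15
position: [0.5803, -0.3204, 0.1325]
ee_rot: [0.006, 0.451, 0.893, -0.001]
contact_force: [0.1, 0.9, -0.0]
width: 0.0234
```

Run:
```python
from h import *
plan([.5765,-.3175,.22],36.7)
```

```text
t 9.15 p [ 0.5803 -0.3204  0.1325] w 0.0234 F [ 0.1  0.9 -0. ] tilt [ 0.0096 -0.0074] yawy 36.44 q [-0.61  0.46  1.46 -0.    1.2  -1.24]
shift cm now-axes [ 0.36 -0.11 -8.75] des-axes [ 0.46 -0.14 -8.75] rotvec deg [ 0.19  0.67 -0.26]
```

servo_tool:
  deltas: [0,0,-1,0,0.5,0,0,0,-2,0,0,0,0,0,-2.5,0,0,0,0,0,-2.5,0,0,0,0,0,-2.5,0,0,0,0,0,-2,0,0,0,0,0,0,0,0,0]

```text
clock: 9.85
position: [0.5791, -0.3195, 0.257]
ee_rot: [-0.002, 0.451, 0.893, 0.002]
contact_force: [0.3, 0.2, -1.7]
width: 0.0234
```

Run:
```python
from h import *
plan([.504,.239,.27],36.7)
im,d,C=snap("side","s5")
p,T,s=tool(); u,v=proj("side",p,C)[0].astype(int)
cv2.imwrite("pics/s5a.png",cv2.resize(im[v-70:v+90,u-100:u+100,::-1],None,fx=4,fy=4,interpolation=cv2.INTER_CUBIC)[:600]); print(u,v)
```

```text
t 9.85 p [ 0.5791 -0.3195  0.257 ] w 0.0234 F [ 0.3  0.2 -1.7] tilt [-0.0015  0.0049] yawy 36.43 q [-0.61  0.4   1.26  0.    1.49 -1.25]
shift cm now-axes [49.4  27.13 -1.01] des-axes [49.26 27.36 -1.3 ] rotvec deg [ 0.1  -0.28 -0.27]
438 193
```

View pics/s5a.png

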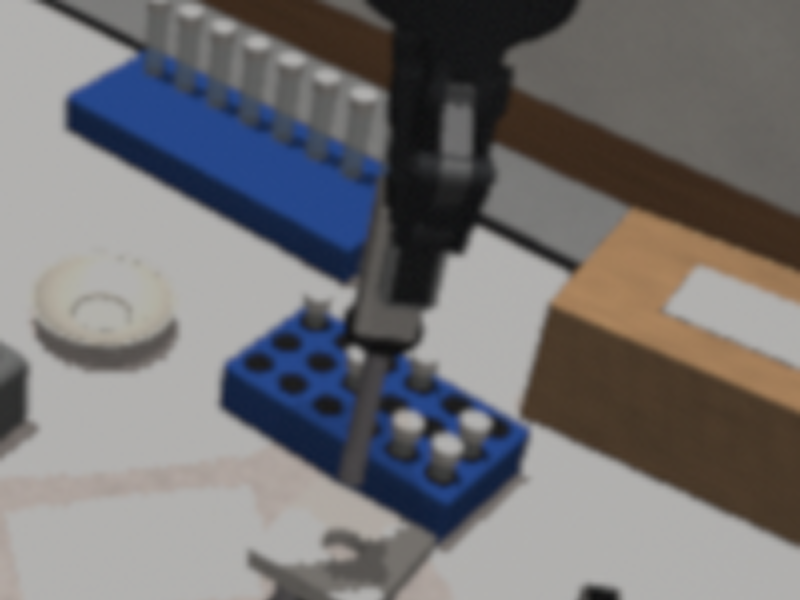

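servo_tool:
  deltas: [1.7,1.1,0,0,0,0,3.2,2.1,0,0,0,0,3.2,2.1,0,0,0,0,3.2,2.1,0,0,0,0,3.2,2.1,0,0,0,0,3.2,2.1,0,0,0,0,3.2,2.1,0,0,0,0,3.2,2.1,0,0,0,0,3.2,2.1,0,0,0,0,3.2,2.1,0,0,0,0,3.2,2.1,0,0,0,0,3.2,2.1,0,0,0,0,1.7,1.1,0,0,0,0,0,0,0,0,0,0]

```text
clock: 11.3
position: [0.5293, 0.1748, 0.2358]
ee_rot: [-0.029, 0.45, 0.893, -0.001]
contact_force: [0.1, -0.5, -0.6]
width: 0.0234
```

Run:
```python
from h import *
plan([.504,.239,.257],36.4)
im,d,C=snap("wrist","w6")
print(proj("wrist",[.504,.239,.111],C))
```

```text
t 11.3 p [0.5293 0.1748 0.2358] w 0.0234 F [ 0.1 -0.5 -0.6] tilt [-0.053   0.0248] yawy 36.53 q [ 0.17  0.27  1.5   0.03  1.42 -0.47]
shift cm now-axes [ 6.76  1.73 -1.82] des-axes [ 6.67  1.77 -2.12] rotvec deg [-1.6  -2.95  0.09]
[[343.0922099  127.94069829]]
```

View pics/w6.png

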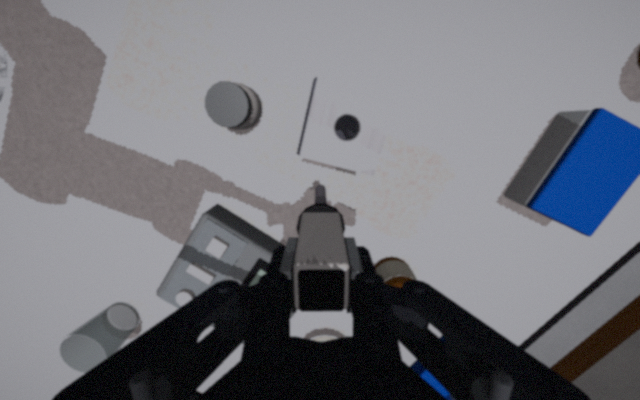

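servo_tool:
  deltas: [0,0,-1,-1.6,-2.9,0,0,0,-0.5,0,0,0,0,0,0,0,0,0,0,0,0,0,0,0]

```text
clock: 11.75
position: [0.5269, 0.1707, 0.2471]
ee_rot: [-0.003, 0.451, 0.892, -0.004]
contact_force: [0.4, 0.5, -2.2]
width: 0.0236
```

Run:
```python
from h import *
plan([.504,.239,.257],36.4)
im,d,C=snap("wrist","w7")
u,v=proj("wrist",[.504,.239,.111],C)[0].astype(int); print(u,v)
g=im.max(2); m=(g<60).astype(np.uint8); M=np.zeros_like(m); M[v-22:v+22,u-22:u+22]=m[v-22:v+22,u-22:u+22]
n,l,st,c=cv2.connectedComponentsWithStats(M)
for i in range(1,n):
    if st[i,4]>80: print(st[i],c[i],ray("wrist",c[i],.111,C),ray("wrist",c[i],.103,C))
cv2.imwrite("pics/w7a.png",cv2.resize(im[90:250,240:440,::-1],None,fx=4,fy=4,interpolation=cv2.INTER_CUBIC)[:600])
```

```text
t 11.75 p [0.5269 0.1707 0.2471] w 0.0236 F [ 0.4  0.5 -2.2] tilt [-0.0086 -0.0041] yawy 36.38 q [ 0.19  0.24  1.51 -0.    1.4  -0.45]
shift cm now-axes [ 6.86  2.2  -0.99] des-axes [ 6.86  2.21 -0.99] rotvec deg [-0.54 -0.11 -0.02]
344 118
[338 107  22  23 353] [348.88951841 117.01416431] [[0.50628604 0.24257048 0.111     ]] [[0.50698042 0.24280615 0.103     ]]
```

View pics/w7a.png

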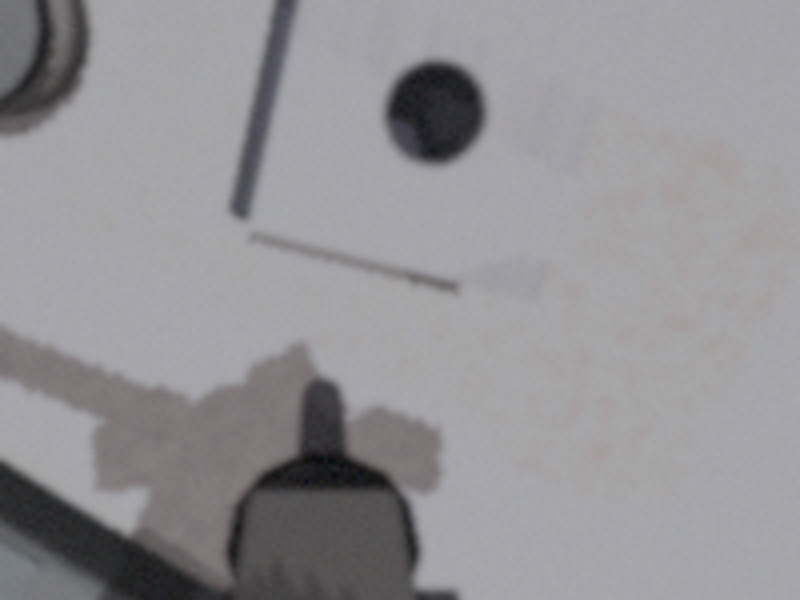

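Run:
```python
from h import *
f=np.load("w7.npz"); C=(f["K"],f["R"],f["t"])
p,T,s=tool()
g=lambda x,y: np.array([240+x/4,90+y/4])
for nm,uv,z in [("tip",g(323,399),p[2]-.1125),("flange",g(324,545),p[2]-.0215),("hole",g(436,112),.111)]:
    P=ray("wrist",uv,z,C)[0]; print(nm,uv,P.round(4),"rel TCP in tool cm",(T.T@(P-p)*100).round(2))
# expected projection for ideal probe on tool axis
ax=T[:,2]
for nm,h in [("tip",.1125),("flange",.0215)]: print(nm,(proj("wrist",p+ax*h,C)[0]-[240,90])*4)
```

```text
tip [320.75 189.75] [0.524  0.1731 0.1346] rel TCP in tool cm [ 0.37  0.02 11.25]
flange [321.   226.25] [0.5238 0.1753 0.2256] rel TCP in tool cm [0.58 0.04 2.15]
hole [349. 118.] [0.5069 0.2419 0.111 ] rel TCP in tool cm [ 6.92  2.74 13.6 ]
tip [322.14936439 413.62731362]
flange [321.29194711 577.61040103]
```

servo_tool:
  deltas: [1.5,0.7,0,-0.5,0,0,1.7,0.7,0,0,0,0,1.7,0.7,0,0,0,0,1.3,0.5,0,0,0,0,0,0,0,0,0,0,0,0,0,0,0,0]

```text
clock: 12.4
position: [0.5107, 0.2395, 0.2452]
ee_rot: [-0.003, 0.453, 0.891, 0.0]
contact_force: [0.5, -0.2, -0.6]
width: 0.0235
```

Run:
```python
from h import *
plan([.509,.238,.244],36.4)
im,d,C=snap("wrist","w8")
u,v=proj("wrist",[.506,.242,.111],C)[0].astype(int); print(u,v)
v0=max(v-75,0);u0=u-100
cv2.imwrite("pics/w8a.png",cv2.resize(im[v0:v0+150,u0:u0+200,::-1],None,fx=4,fy=4,interpolation=cv2.INTER_CUBIC)); print(u0,v0)
im,d,C=snap("side","s8")
u,v=proj("side",[.506,.242,.111],C)[0].astype(int)
v0=max(v-90,0);u0=u-100; print(u0,v0)
cv2.imwrite("pics/s8a.png",cv2.resize(im[v0:v0+150,u0:u0+200,::-1],None,fx=4,fy=4,interpolation=cv2.INTER_CUBIC))
```

```text
t 12.4 p [0.5107 0.2395 0.2452] w 0.0235 F [ 0.5 -0.2 -0.6] tilt [-0.0044  0.0032] yawy 36.11 q [ 0.31  0.25  1.5   0.    1.39 -0.32]
shift cm now-axes [-0.02 -0.23  0.12] des-axes [-0.02 -0.23  0.12] rotvec deg [-0.1  -0.3  -0.29]
318 183
218 108
117 56
```

View pics/w8a.png

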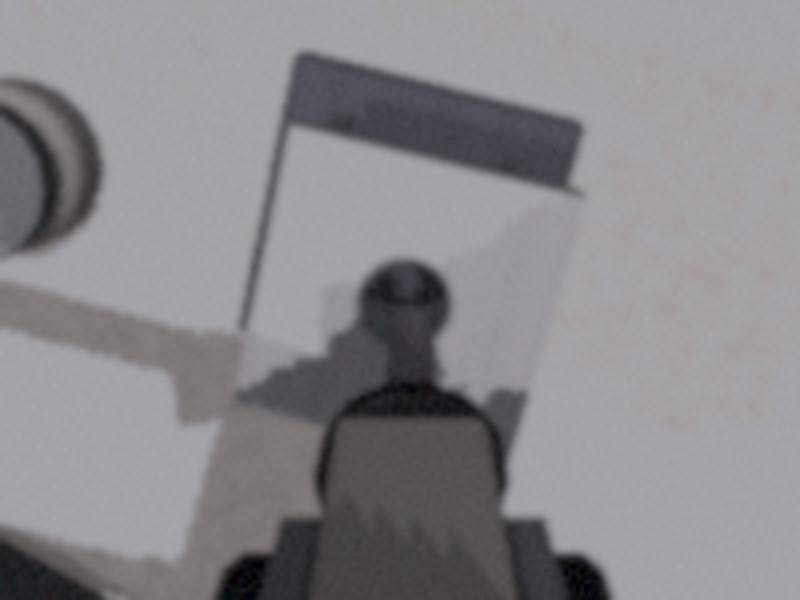

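View pics/s8a.png

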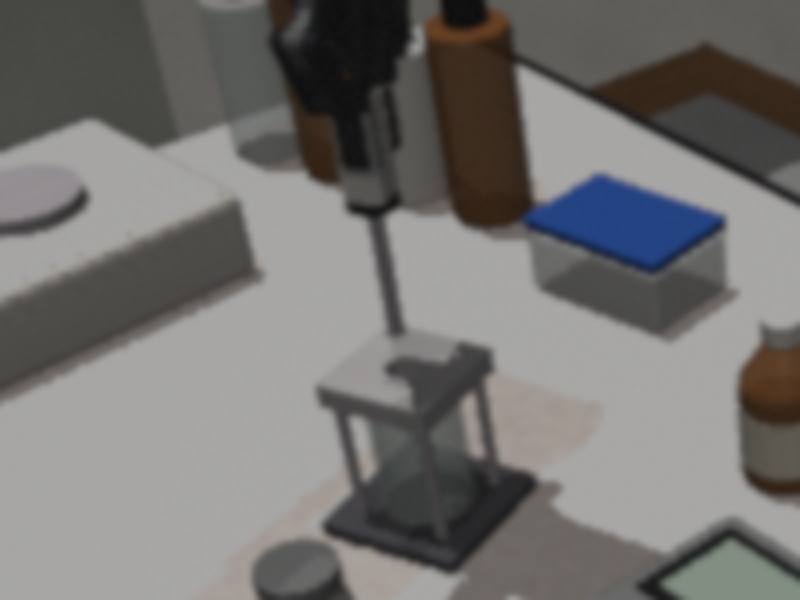

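Run:
```python
from h import *
f=np.load("w8.npz"); im=f["im"][:,:,::-1]; C=(f["K"],f["R"],f["t"])
c=cv2.resize(cv2.GaussianBlur(im,(0,0),.6)[165:215,290:350],None,fx=12,fy=12,interpolation=cv2.INTER_CUBIC)
c=np.clip((c.astype(float)-10)*2.2,0,255).astype(np.uint8)
p,T,s=tool()
def dr(P,r,col):
    a=np.linspace(0,2*np.pi,60); Q=np.array(P)+r*np.c_[np.cos(a),np.sin(a),0*a]
    q=((proj("wrist",Q,C)-[290,165]+.5)*12-.5).astype(int); cv2.polylines(c,[q],True,col,1)
h=ray("wrist",[319,183.75],.111,C)[0]; print(h, proj("wrist",[*h[:2],.133],C))
dr(h,.012,(0,255,0))
t=p+T[:,0]*.0045+T[:,2]*.1125; print("pred tip",t,proj("wrist",t,C)); dr(t,.005,(0,0,255))
cv2.imwrite("pics/w8b.png",c)
```

```text
[0.50676101 0.24189249 0.111     ] [[318.80327145 189.60932262]]
pred tip [0.50772866 0.24311464 0.13279367] [[320.37199419 189.13433602]]
```

View pics/w8b.png

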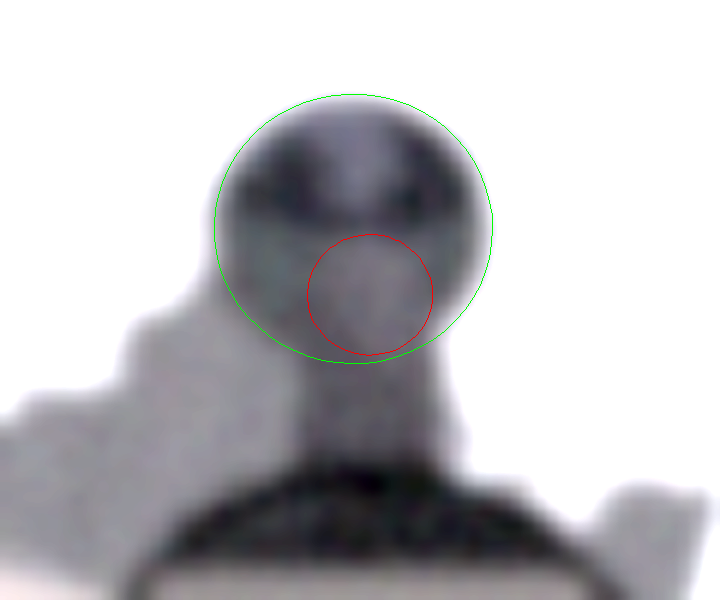

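Run:
```python
from h import *
f=np.load("s8.npz"); im=f["im"][:,:,::-1]; C=(f["K"],f["R"],f["t"])
u0,v0=190,98
c=cv2.resize(im[v0:v0+75,u0:u0+75],None,fx=8,fy=8,interpolation=cv2.INTER_CUBIC)
c=np.clip((c.astype(float)-10)*1.6,0,255).astype(np.uint8)
def dr(P,r,col):
    a=np.linspace(0,2*np.pi,60); Q=np.array(P)+r*np.c_[np.cos(a),np.sin(a),0*a]
    q=((proj("side",Q,C)-[u0,v0]+.5)*8-.5).astype(int); cv2.polylines(c,[q],True,col,1)
dr([.5068,.2419,.111],.012,(0,255,0)); dr([.5077,.2431,.133],.005,(0,0,255)); dr([.504,.239,.111],.012,(255,0,0))
cv2.imwrite("pics/s8b.png",c)
```

```text
(no output)
```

View pics/s8b.png

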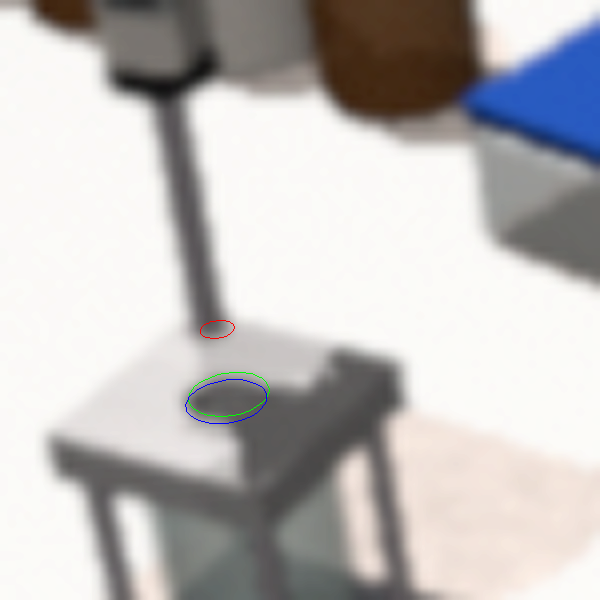

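Run:
```python
from h import *
C=cal("side"); print("cam right axis in world",C[1][0].round(2))
f=lambda x,y:np.array([190+(x+.5)/8-.5,98+(y+.5)/8-.5])
t=ray("side",f(208.5,330),.133,C)[0]; h=ray("side",f(226,401),.111,C)[0]; print(t,h,t-h)
b=ray("side",f(166,88),.218,C)[0]; print("stem top",b)
f=np.load("s8.npz"); im=f["im"][:,:,::-1]
c=cv2.resize(im[138:158,208:232],None,fx=32,fy=25,interpolation=cv2.INTER_CUBIC)
cv2.imwrite("pics/s8c.png",np.clip((c.astype(float)-40)*1.5,0,255).astype(np.uint8))
```

```text
cam right axis in world [ 0.73 -0.68 -0.02]
[0.50563654 0.24464571 0.133     ] [0.50409037 0.23935926 0.111     ] [0.00154617 0.00528646 0.022     ]
stem top [0.50274604 0.23573034 0.218     ]
```

View pics/s8c.png

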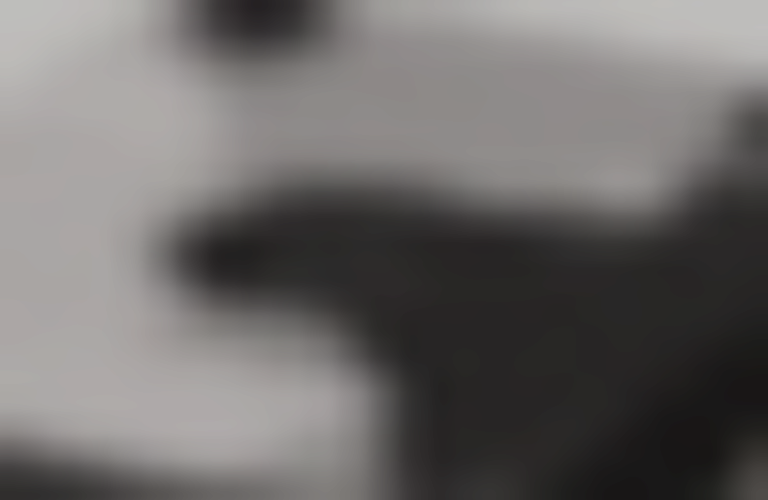

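```bash
cat >> h.py <<'E'
def sidestem(f,r0,r1,ucen,hole=None,zt=None,thr=110):
    d=np.load(f+".npz"); im=d["im"].astype(float).mean(2); C=(d["K"],d["R"],d["t"])
    pts=[]
    for v in range(r0,r1):
        u=int(round(ucen(v))); w=np.clip(thr-im[v,u-5:u+6],0,None)
        # background as local max level
        bg=np.percentile(im[v,u-6:u+7],85); w=np.clip(bg-im[v,u-5:u+6]-8,0,None)
        pts.append([(w*np.arange(u-5,u+6)).sum()/w.sum(),v])
    pts=np.array(pts); k=np.polyfit(pts[:,1],pts[:,0],1); print("resid",np.std(pts[:,0]-np.polyval(k,pts[:,1])).round(3),"slope",k[0].round(4)); return k,pts,C
E
python3 - <<'E'
from h import *
k,pts,C=sidestem("s8",112,136,lambda v:190+168/8+(v-98-11.5)*39/238)
print(pts[:,0].round(1))
for xy in [(.505,.241)]:
    q=proj("side",[[*xy,.218],[*xy,.133]],C); print(q,(q[1,0]-q[0,0])/(q[1,1]-q[0,1]))
# mm per px there
q=proj("side",[[.505,.241,.133],[.505+.0073,.241-.0068,.133]],C); print("px/cm right",q[1]-q[0])
E
```

```text
resid 0.067 slope 0.181
[210.8 210.9 211.2 211.5 211.6 211.8 211.9 212.2 212.5 212.6 212.7 212.8
 213.  213.2 213.5 213.7 213.8 213.9 214.1 214.4 214.6 214.7 214.8 215. ]
[[209.91549262 107.41560906]
 [216.23161206 139.50205327]] 0.1968469735814598
px/cm right [ 4.18144367 -0.0561414 ]
```

servo_tool:
  deltas: [-0.1,-0.15,0.5,0,0,0,0,0,0.5,0,0,0,0,0,0,0,0,0]

```text
clock: 12.8
position: [0.5105, 0.2357, 0.2344]
ee_rot: [-0.003, 0.454, 0.891, 0.0]
contact_force: [-0.1, 0.2, -1.4]
width: 0.0233
```

```bash
python3 -c "
from h import *
plan([.51,.238,.215],36.4)"
```

```text
t 12.8 p [0.5105 0.2357 0.2344] w 0.0233 F [-0.1  0.2 -1.4] tilt [-0.0043  0.0026] yawy 35.95 q [ 0.31  0.26  1.52  0.    1.36 -0.32]
shift cm now-axes [0.21 0.1  1.94] des-axes [0.22 0.09 1.94] rotvec deg [-0.11 -0.27 -0.45]
```

servo_tool:
  deltas: [0.15,0.07,0,0,-0.2,0,0,0,0,0,0,0]

```text
clock: 13.0
position: [0.5103, 0.2367, 0.234]
ee_rot: [-0.001, 0.455, 0.891, -0.001]
contact_force: [0.3, -0.8, -2.0]
width: 0.0233
```

Run:
```python
from h import *
plan([.51,.238,.215],36.1)
im,d,C=snap("wrist","w9")
c=cv2.resize(cv2.GaussianBlur(im[:,:,::-1],(0,0),.6)[165:215,290:350],None,fx=12,fy=12,interpolation=cv2.INTER_CUBIC)
c=np.clip((c.astype(float)-10)*2.2,0,255).astype(np.uint8)
p,T,s=tool()
def dr(P,r,col):
    a=np.linspace(0,2*np.pi,60); Q=np.array(P)+r*np.c_[np.cos(a),np.sin(a),0*a]
    q=((proj("wrist",Q,C)-[290,165]+.5)*12-.5).astype(int); cv2.polylines(c,[q],True,col,1)
dr([.5068,.2419,.111],.012,(0,255,0)); t=p+T[:,0]*.005+T[:,2]*.1125;dr(t,.005,(0,0,255)); print(t)
cv2.imwrite("pics/w9b.png",c)
```

```text
t 13.0 p [0.5103 0.2367 0.234 ] w 0.0233 F [ 0.3 -0.8 -2. ] tilt [-0.0028 -0.0007] yawy 35.88 q [ 0.31  0.26  1.52  0.    1.36 -0.32]
shift cm now-axes [0.12 0.06 1.9 ] des-axes [0.12 0.05 1.9 ] rotvec deg [-0.15 -0.06 -0.22]
[0.50712294 0.2406081  0.12160078]
```

View pics/w9b.png

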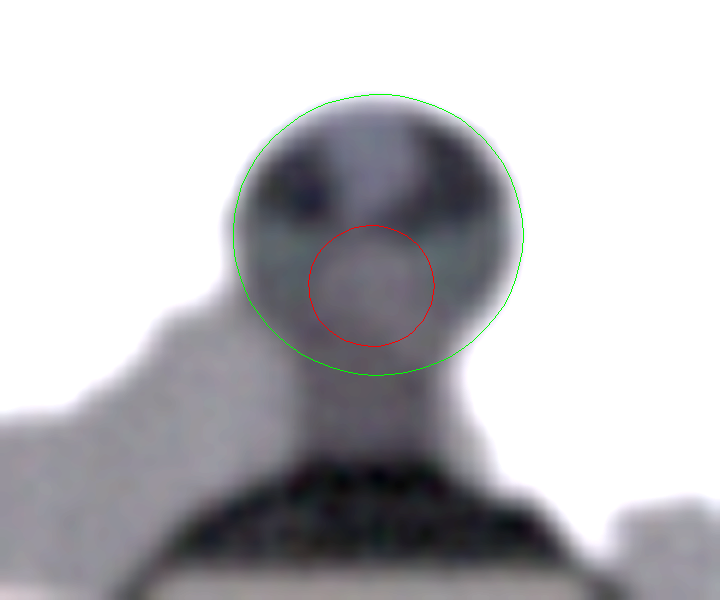

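servo_tool:
  deltas: [0.1,0,0.4,0,0,0,0,0,0.5,0,0,0,0,0,0.5,0,0,0,0,0,0,0,0,0]

```text
clock: 13.45
position: [0.5097, 0.2377, 0.219]
ee_rot: [-0.001, 0.455, 0.891, -0.001]
contact_force: [0.2, 0.6, -1.1]
width: 0.0235
```

Run:
```python
from h import *
plan([.51,.238,.1485],36.1)
im,d,C=snap("wrist","w10")
c=cv2.resize(cv2.GaussianBlur(im[:,:,::-1],(0,0),.6)[165:215,290:350],None,fx=12,fy=12,interpolation=cv2.INTER_CUBIC)
c=np.clip((c.astype(float)-10)*2.2,0,255).astype(np.uint8)
p,T,s=tool()
def dr(P,r,col):
    a=np.linspace(0,2*np.pi,60); Q=np.array(P)+r*np.c_[np.cos(a),np.sin(a),0*a]
    q=((proj("wrist",Q,C)-[290,165]+.5)*12-.5).astype(int); cv2.polylines(c,[q],True,col,1)
dr([.5068,.2419,.111],.012,(0,255,0)); t=p+T[:,0]*.005+T[:,2]*(p[2]-.111);dr(t,.005,(0,0,255)); print(t)
cv2.imwrite("pics/w10b.png",c)
im,d,C=snap("side","s10")
cv2.imwrite("pics/s10b.png",cv2.resize(im[88:173,180:280,::-1],None,fx=7,fy=7,interpolation=cv2.INTER_CUBIC))
```

```text
t 13.45 p [0.5097 0.2377 0.219 ] w 0.0235 F [ 0.2  0.6 -1.1] tilt [-0.0022 -0.0008] yawy 35.9 q [ 0.31  0.27  1.55 -0.    1.33 -0.31]
shift cm now-axes [0.01 0.06 7.05] des-axes [0.01 0.04 7.05] rotvec deg [-0.13 -0.04 -0.2 ]
[0.50678415 0.24170659 0.11100259]
```

View pics/w10b.png

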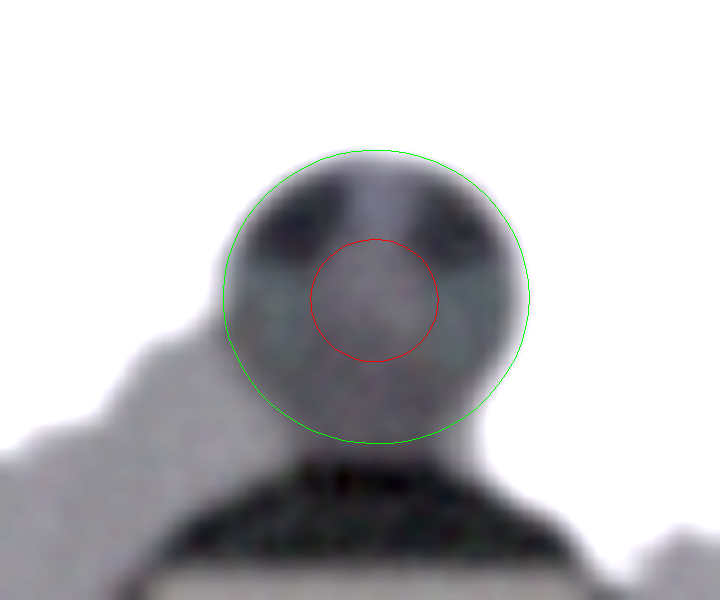

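View pics/s10b.png

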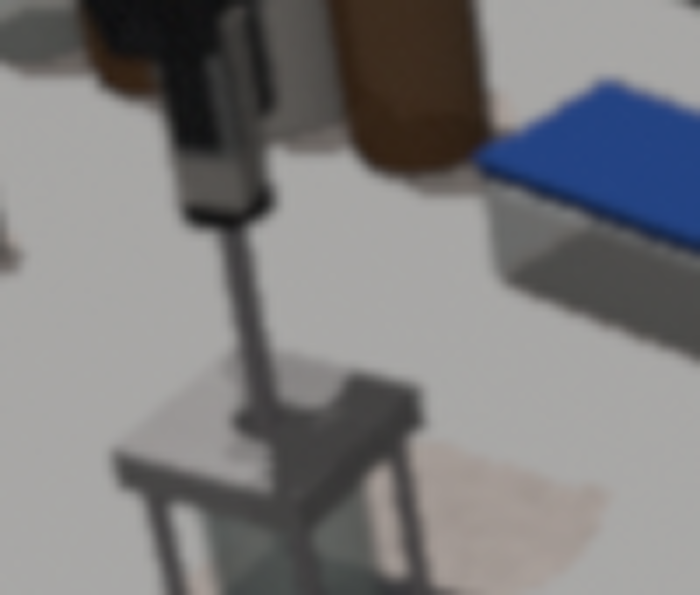

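Run:
```python
from h import *
k,pts,C=sidestem("s10",122,140,lambda v:213+(v-120)*.185)
print(pts[:,0].round(1))
h=[.5054,.2405]
for z in (.111,.195): print(proj("side",[*h,z],C))
for n in ("s8","s10"):
    im=np.load(n+".npz")["im"].astype(int).mean(2)
    print(n); print(im[140:154,208:226].astype(int))
v=proj("side",[*h,.111],C)[0]; print("stem u at hole row",np.polyval(k,v[1]),v)
# green-ish hole proj
a=np.linspace(0,2*np.pi,200); 
for hh in ([.5068,.2419],[.504,.239],[.5041,.2394]):
    q=proj("side",np.c_[hh[0]+.012*np.cos(a),hh[1]+.012*np.sin(a),0*a+.111],C); print(hh,"u",q[:,0].min(),q[:,0].max(),"v",q[:,1].min(),q[:,1].max(),"row of left",q[q[:,0].argmin(),1])
```

```text
resid 0.068 slope 0.1819
[212.9 213.2 213.5 213.6 213.7 213.9 214.  214.2 214.5 214.7 214.8 214.9
 215.1 215.4 215.6 215.7 215.9 216.1]
[[218.01620274 147.29017384]]
[[211.95983713 116.45530169]]
s8
[[163 160 156 153 150 140 122 109 109 117 125 131 133 134 134 135 136 137]
 [159 156 154 154 153 150 139 128 126 129 131 131 131 132 132 133 134 134]
 [155 154 154 154 154 152 146 135 132 132 132 133 132 132 132 133 133 134]
 [151 151 151 152 153 152 146 137 132 132 132 132 132 133 133 133 133 133]
 [150 151 151 151 151 150 143 133 126 122 123 124 125 127 131 133 133 134]
 [151 151 151 151 149 145 135 120 105  97  96  97 100 107 117 124 126 128]
 [151 151 151 150 144 129 108  92  79  74  73  75  78  81  88  94  96  99]
 [151 151 151 148 136 106  79  69  67  68  68  69  68  67  68  69  72  76]
 [150 151 151 149 134  99  69  63  67  68  68  69  68  66  65  65  66  68]
 [150 150 150 150 141 117  87  76  76  74  70  68  68  67  66  66  66  66]
 [151 151 151 150 146 134 115 105 101  94  81  70  66  65  65  65  65  65]
 [151 152 152 151 147 139 132 127 122 117 102  77  66  65  65  65  65  66]
 
[... 948 characters left out ...]
9  66  66  66  66  66  66  66]
 [152 153 152 150 144 135 128 121 114 103  84  68  66  65  66  66  65  65]
 [154 153 153 149 140 134 131 130 128 119  98  74  66  66  66  65  66  66]
 [153 154 154 151 145 138 136 135 133 122  99  75  66  66  65  65  66  65]]
stem u at hole row 217.58669603502292 [218.01620274 147.29017384]
[0.5068, 0.2419] u 213.1497503046296 223.22052716309594 v 144.11782918877452 149.60374676205222 row of left 147.44025791281825
[0.504, 0.239] u 212.80435824839242 222.905577578177 v 145.02605515038763 150.54407862325604 row of left 148.36757404737182
[0.5041, 0.2394] u 212.74996043637603 222.84869004648328 v 144.94565248559044 150.46079962756716 row of left 148.2854609716796
```

servo_tool:
  deltas: [-0.05,0.02,0.5,-0.1,0,0,0,0,0.8,0,0,0,0,0,0.8,0,0,0,0,0,0.5,0,0,0]

```text
clock: 13.95
position: [0.5113, 0.2377, 0.1926]
ee_rot: [0.001, 0.455, 0.891, 0.001]
contact_force: [-0.7, -0.3, -1.0]
width: 0.0233
```

```bash
python3 -c "
from h import *
plan([.51,.238,.1485],36.1)"
```

```text
t 13.95 p [0.5113 0.2377 0.1926] w 0.0233 F [-0.7 -0.3 -1. ] tilt [0.0026 0.0014] yawy 35.89 q [ 0.31  0.28  1.6   0.    1.26 -0.32]
shift cm now-axes [ 0.11 -0.1   4.41] des-axes [ 0.1  -0.08  4.41] rotvec deg [ 0.17  0.02 -0.21]
```

servo_tool:
  deltas: [0.06,-0.08,0.4,0.1,0,0,0,0,0.7,0,0,0,0,0,0.5,0,0,0]

```text
clock: 14.25
position: [0.5099, 0.2376, 0.1746]
ee_rot: [-0.0, 0.455, 0.891, -0.0]
contact_force: [-0.9, 0.0, -1.4]
width: 0.0235
```

```bash
python3 -c "
from h import *
plan([.51,.238,.1485],36.1)"
```

```text
t 14.25 p [0.5099 0.2376 0.1746] w 0.0235 F [-0.9  0.  -1.4] tilt [-0. -0.] yawy 35.89 q [ 0.31  0.29  1.62 -0.    1.22 -0.31]
shift cm now-axes [0.03 0.03 2.61] des-axes [0.03 0.03 2.61] rotvec deg [-0.    0.   -0.21]
```

Good. Down to about 20 mm flange gap and look.

servo_tool:
  deltas: [0,0,0.4,0,0,0,0,0,0.5,0,0,0,0,0,0.3,0,0,0,0,0,0,0,0,0]

```text
clock: 14.65
position: [0.5096, 0.2375, 0.1607]
ee_rot: [-0.0, 0.455, 0.891, -0.001]
contact_force: [-0.1, 0.5, -1.9]
width: 0.0234
```

Run:
```python
from h import *
plan([.51,.238,.1485],36.1)
im,d,C=snap("side","s11")
cv2.imwrite("pics/s11b.png",cv2.resize(im[88:173,180:280,::-1],None,fx=7,fy=7,interpolation=cv2.INTER_CUBIC))
im,d,C=snap("wrist","w11")
cv2.imwrite("pics/w11b.png",cv2.resize(im[140:240,250:390,::-1],None,fx=5,fy=5,interpolation=cv2.INTER_CUBIC))
```

```text
t 14.65 p [0.5096 0.2375 0.1607] w 0.0234 F [-0.1  0.5 -1.9] tilt [-0.0013 -0.0005] yawy 35.89 q [ 0.31  0.31  1.64 -0.    1.19 -0.31]
shift cm now-axes [0.02 0.07 1.22] des-axes [0.02 0.07 1.22] rotvec deg [-0.08 -0.02 -0.21]
```

View pics/s11b.png

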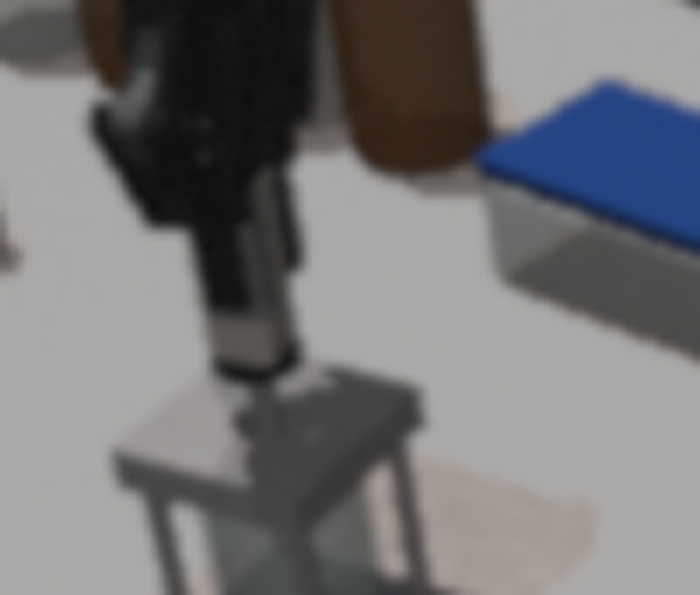

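View pics/w11b.png

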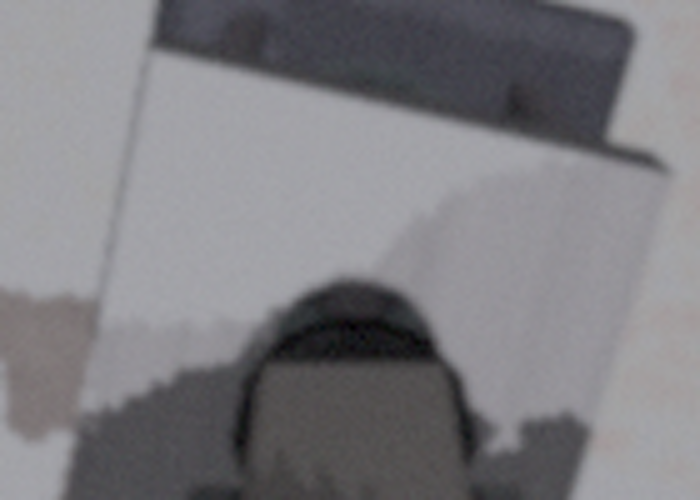

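Run:
```python
from h import *
f=np.load("s11.npz"); C=(f["K"],f["R"],f["t"]); a=np.linspace(0,2*np.pi,200)
for c in ([.5068,.2419],[.504,.239]):
  for z in (.125,.130,.133,.136,.14):
    q=proj("side",np.c_[c[0]+.016*np.cos(a),c[1]+.016*np.sin(a),0*a+z],C); i=q[:,1].argmax(); print(c,z,q[i].round(2),"umin/max",q[:,0].min().round(1),q[:,0].max().round(1),"row plate centre",proj("side",[*c,.111],C)[0].round(2))
im=f["im"].astype(int).mean(2).astype(int); print(im[132:150,208:226])
```

```text
[0.5068, 0.2419] 0.125 [215.9  145.59] umin/max 210.4 224.0 row plate centre [218.19 146.84]
[0.5068, 0.2419] 0.13 [215.54 143.81] umin/max 210.1 223.7 row plate centre [218.19 146.84]
[0.5068, 0.2419] 0.133 [215.33 142.73] umin/max 209.9 223.5 row plate centre [218.19 146.84]
[0.5068, 0.2419] 0.136 [215.11 141.65] umin/max 209.6 223.3 row plate centre [218.19 146.84]
[0.5068, 0.2419] 0.14 [214.82 140.2 ] umin/max 209.3 223.0 row plate centre [218.19 146.84]
[0.504, 0.239] 0.125 [215.56 146.53] umin/max 210.1 223.7 row plate centre [217.86 147.76]
[0.504, 0.239] 0.13 [215.2  144.74] umin/max 209.7 223.3 row plate centre [217.86 147.76]
[0.504, 0.239] 0.133 [214.98 143.66] umin/max 209.5 223.1 row plate centre [217.86 147.76]
[0.504, 0.239] 0.136 [214.76 142.58] umin/max 209.3 222.9 row plate centre [217.86 147.76]
[0.504, 0.239] 0.14 [214.47 141.13] umin/max 209.0 222.7 row plate centre [217.86 147.76]
[[139  93  59  49  44  42  41  48  56  59  58  58  67  96 137 163 169 169]
 [147 109  77  68  65  64  64  64  66  66  63  61  66  91 132 161 168 168]
 [152 119  90  80  79  79  78  79 
[... 466 characters left out ...]
 35  56  89 120 135 136]
 [159 143 109  73  44  30  26  26  27  29  34  49  72  95 117 131 133 126]
 [156 147 129 107  84  70  59  45  37  38  51  81 110 123 130 131 127 121]
 [153 150 141 128 118 113 103  80  61  58  65  91 119 126 125 116 102  96]
 [153 152 146 136 130 127 119  96  72  65  67  83 101 100  96  89  77  73]
 [154 153 150 143 135 127 116  97  74  66  66  69  76  76  74  72  69  68]
 [153 153 153 149 138 117  96  81  69  66  65  63  64  68  67  67  67  68]
 [153 153 153 150 135 101  74  65  63  67  66  62  61  65  65  66  66  67]
 [153 153 153 151 134  96  66  60  61  65  66  62  61  65  65  66  68  68]
 [152 153 153 151 140 112  75  61  61  65  66  63  62  65  68  69  73  74]]
```

servo_tool:
  deltas: [-0.06,0,0.3,0,0,0,0,0,0.4,0,0,0,0,0,0.4,0,0,0,0,0,0,0,0,0]

```text
clock: 15.15
position: [0.5107, 0.2372, 0.15]
ee_rot: [0.0, 0.455, 0.891, 0.0]
contact_force: [0.6, -0.4, -0.7]
width: 0.0236
```

Run:
```python
from h import *
plan([.51,.237,.1485],36.1)
im,d,C=snap("side","s12")
g=im.astype(int).mean(2).astype(int); print(g[134:152,208:228])
cv2.imwrite("pics/s12b.png",cv2.resize(im[88:173,180:280,::-1],None,fx=7,fy=7,interpolation=cv2.INTER_CUBIC))
im,d,C=snap("wrist","w12")
cv2.imwrite("pics/w12b.png",cv2.resize(im[140:240,250:390,::-1],None,fx=5,fy=5,interpolation=cv2.INTER_CUBIC))
plan([.51,.237,.1485],36.1)
```

```text
t 15.15 p [0.5107 0.2372 0.15  ] w 0.0236 F [ 0.6 -0.4 -0.7] tilt [0.0011 0.0003] yawy 35.89 q [ 0.31  0.31  1.66 -0.    1.17 -0.32]
shift cm now-axes [ 0.03 -0.07  0.15] des-axes [ 0.03 -0.07  0.15] rotvec deg [ 0.06  0.02 -0.21]
[[162 136  82  35  21  21  18  21  32  47  55  50  52  65  97 138 163 168
  169 169]
 [164 143  94  49  33  29  28  27  33  47  57  54  54  64  91 132 162 168
  169 169]
 [166 150 111  72  53  49  47  45  47  55  61  60  58  63  84 126 160 168
  169 169]
 [166 153 122  89  73  69  68  65  65  68  70  68  62  62  77 120 158 168
  169 169]
 [167 157 131  98  83  80  80  79  79  79  79  73  63  61  72 112 151 163
  166 167]
 [167 160 139 103  86  85  84  84  84  84  82  76  64  60  63  89 125 146
  152 155]
 [166 159 139 104  88  85  84  84  84  84  83  77  66  59  54  68 103 129
  126 117]
 [162 155 135 103  89  86  84  85  85  84  84  79  68  55  42  54  92 116
  104  84]
 [156 150 131 103  87  82  79  79  79  80  80  77  65  48  30  45  84 110
  101  77]
 [153 149 131  95  66  58  55  56  58  63  65  64  52  34  26  41  69  88
   85  72]
 [153 151 136 103  
[... 192 characters left out ...]
  41  43  48  56  61  66  67  68
   69  69]
 [153 153 153 149 130  94  63  54  55  56  59  58  58  60  64  65  66  67
   67  68]
 [153 153 154 150 134  95  65  61  63  63  65  64  61  61  64  66  68  70
   69  68]
 [153 153 153 152 142 114  77  63  63  64  66  66  64  64  67  69  75  79
   76  69]
 [153 153 153 153 148 131  95  69  65  64  66  66  66  67  70  72  78  79
   73  68]
 [155 154 154 153 150 137 111  78  66  65  66  66  67  70  73  71  73  72
   68  67]]
t 15.25 p [0.5111 0.2373 0.1505] w 0.0232 F [-0.5 -0.6 -0.8] tilt [0.002  0.0006] yawy 35.89 q [ 0.31  0.31  1.66 -0.    1.17 -0.32]
shift cm now-axes [ 0.04 -0.1   0.2 ] des-axes [ 0.04 -0.1   0.2 ] rotvec deg [ 0.11  0.04 -0.21]
```

View pics/s12b.png

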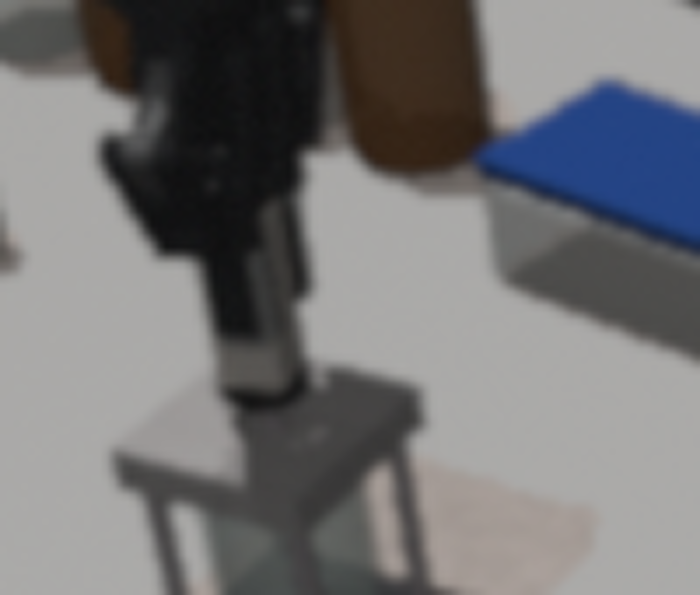

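View pics/w12b.png

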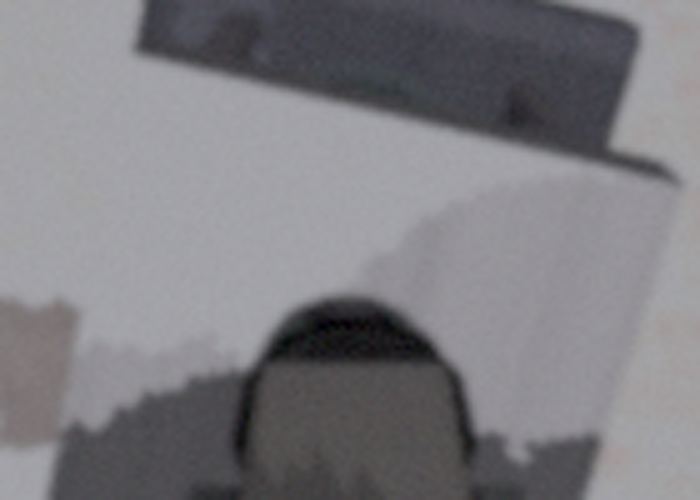

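servo_tool:
  deltas: [0,-0.08,0.15,0,0,0,0,0,0,0,0,0,0,0,0,0,0,0]

```text
clock: 15.55
position: [0.5106, 0.2369, 0.1491]
ee_rot: [0.001, 0.455, 0.891, 0.001]
contact_force: [0.7, 0.9, -0.5]
width: 0.0235
```

Run:
```python
from h import *
plan([.51,.237,.1485],36.1)
im,d,C=snap("wrist","w13")
plan([.51,.237,.1485],36.1)
im,d,C=snap("side","s13")
for n in range(4): eyes.get_image("top")
plan([.51,.237,.1485],36.1)
```

```text
t 15.55 p [0.5106 0.2369 0.1491] w 0.0235 F [ 0.7  0.9 -0.5] tilt [0.0026 0.0008] yawy 35.89 q [ 0.31  0.31  1.66 -0.    1.16 -0.32]
shift cm now-axes [ 0.04 -0.04  0.06] des-axes [ 0.04 -0.04  0.06] rotvec deg [ 0.14  0.05 -0.21]
t 15.6 p [0.5106 0.2368 0.1491] w 0.0238 F [-0.2 -0.1 -1.5] tilt [0.0024 0.0007] yawy 35.89 q [ 0.31  0.31  1.66 -0.    1.16 -0.32]
shift cm now-axes [ 0.05 -0.04  0.06] des-axes [ 0.05 -0.04  0.06] rotvec deg [ 0.14  0.05 -0.21]
t 15.85 p [0.5105 0.2369 0.1491] w 0.0231 F [ 0.3  0.6 -1.4] tilt [0.0024 0.0007] yawy 35.9 q [ 0.31  0.31  1.66 -0.    1.16 -0.32]
shift cm now-axes [ 0.04 -0.04  0.06] des-axes [ 0.04 -0.04  0.06] rotvec deg [ 0.13  0.05 -0.2 ]
```

Run:
```python
from h import *
f=np.load("s13.npz"); im=f["im"]
g=im.astype(int).mean(2).astype(int); print(g[138:150,206:230])
C=(f["K"],f["R"],f["t"]); a=np.linspace(0,2*np.pi,200)
for z in (.1215,.1245,.1275):
    q=proj("side",np.c_[.5054+.016*np.cos(a),.2405+.016*np.sin(a),0*a+z],C); print(z,q.min(0).round(2),q.max(0).round(2),"row of right",q[q[:,0].argmax(),1].round(1))
c=cv2.resize(im[118:160,195:245,::-1],None,fx=14,fy=14,interpolation=cv2.INTER_CUBIC); cv2.imwrite("pics/s13b.png",np.clip(c.astype(float)*1.5,0,255).astype(np.uint8))
w=np.load("w13.npz")["im"]; c=cv2.resize(w[190:240,290:355,::-1],None,fx=11,fy=11,interpolation=cv2.INTER_CUBIC); cv2.imwrite("pics/w13b.png",np.clip((c.astype(float)-10)*2.2,0,255).astype(np.uint8))
```

```text
[[169 169 168 157 131  96  81  78  78  77  75  75  76  72  63  61  74 114
  154 164 166 167 169 169]
 [169 169 168 161 140 103  87  84  83  84  82  82  81  75  65  60  68 100
  136 150 152 155 157 159]
 [169 168 166 159 139 105  88  85  84  84  85  85  83  77  66  59  59  78
  112 131 126 117 118 124]
 [168 166 162 154 137 106  90  86  85  85  84  85  84  79  68  57  47  58
   94 116 104  84  80  85]
 [165 161 157 150 132 104  86  82  81  82  83  85  85  82  71  54  36  45
   84 110 101  78  69  70]
 [160 156 153 148 130  96  69  63  65  67  72  78  81  78  67  44  25  35
   66  88  85  73  68  67]
 [156 154 153 150 135  99  60  41  40  43  47  54  55  54  46  31  25  38
   59  70  71  68  67  67]
 [154 153 154 152 142 117  81  49  28  24  24  27  28  29  28  29  40  51
   63  67  69  67  68  68]
 [153 153 153 153 150 137 112  76  44  33  31  33  33  35  39  46  56  61
   66  68  68  69  68  68]
 [153 153 153 153 153 147 128  88  58  53  55  55  56  55  55  57  62  64
   66  67  67  68  68  68]
 [153 152 153 153 154 150 133  93  63  60  62  63  65  63  61  61  64  66
   67  68  69  67  67  67]
 [152 153 153 153 153 152 140 111  75  62  63  65  66  66  63  64  66  68
   71  74  74  69  67  66]]
0.1215 [210.51 140.  ] [224.05 147.3 ] row of right 142.9
0.1245 [210.29 138.95] [223.85 146.23] row of right 141.8
0.1275 [210.07 137.89] [223.66 145.16] row of right 140.7
```

View pics/s13b.png

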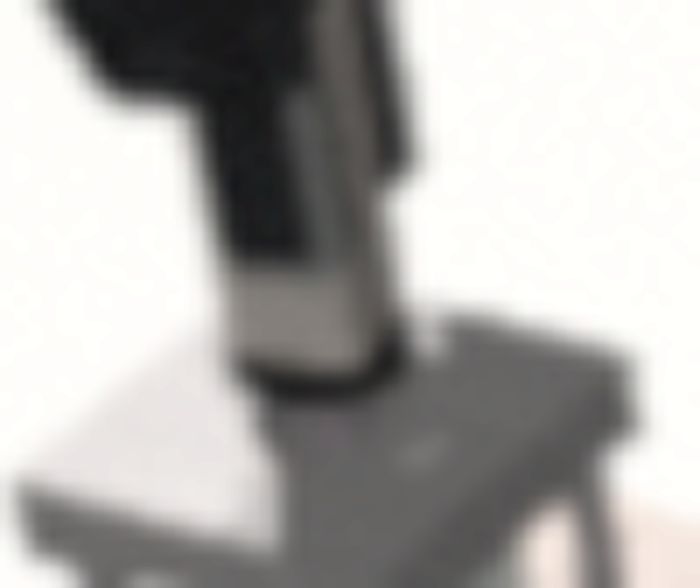

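View pics/w13b.png

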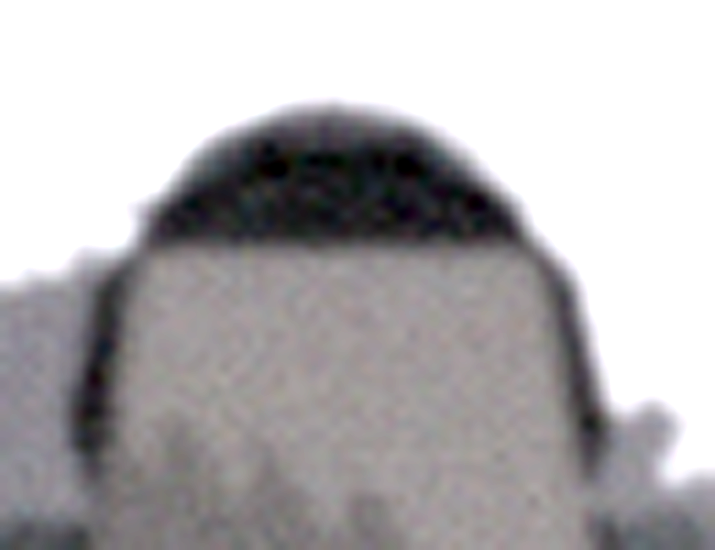

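```bash
python3 -c "
from h import *
print(manip.sign_off()); s=manip.get_state(); print(s['position'],s['width'],s['clock'])"
```

```text
the job is handed in; nothing more can be done
None
the job is handed in; nothing more can be done
```

I did the whole job and handed it in at about 15.9 s of the 64 s allowed. The hand-in gives no verdict, so what follows rests on my own checks.

- **Keys:** I pressed the square key, let it up, then pressed the round key. The fingertips reached 6 mm travel each time (z ≈ 0.054 m) with 12.6 N and 7.5 N against the 5 N needed. The long key was not touched. I did not photograph the keys afterwards to confirm they sprang back.
- **Probe:** I gripped the large probe by its handle at a 50 N grip setting and lifted it clear of the rest. I then lowered it through the guide hole in small steps, checking from the side and wrist cameras along the way.
- **Last checks:**
  - The arm was steady to about 0.1 mm over the last 0.3 s, and the wrist force showed no sign of contact.
  - By the side view, the flange sat about 12 mm above the plate.
  - Flange and hole axis agreed within about 1 mm in the side and wrist views.
  - The stem leaned about 0.014 rad when measured just above the cell.
- **Bystanders:** I kept the arm well clear of the bottle, beaker, jar and dish, but did not re-measure them at the end.

**What disagreed:**
- The top and wrist cameras placed the keys and the hole about 3–4 mm apart, so I centred the probe by comparing it with the hole within the same view.
- Before the final descent, the side and wrist views still differed by about 1 mm on the stem's position.
- The probe sits about 5 mm off-centre in the pads because the tool drifted while the fingers closed; I allowed for that.

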